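# Close a spring-latched mould clamp at its set draw

### The job

Take the rubber mould that lies by itself near the front edge, just right of straight ahead of the robot, and lay it flat in the nest of the sloping clamp, lengthwise up the slope. Draw the sprung loop out by its grip rod until the slide's pointer stands level with the index clip on the rule, hold it there for a second without overdrawing, then hook the loop over the keeper on the jaw, let the spring take up and let go. Finally press the lever down flat past its centre, so that the mould stays clamped; leave the index clip and the things nearby where they are.

Things in the scene. Friction and masses are not known exactly. Their poses are not given: they have to be found in the camera images.
- mould_center (a point): centre (half-way up) of the loose rubber mould to clamp: a rounded block 48 mm wide (its x), 62 mm long (its y), 24 mm high (its z), about 70 g, lying flat and alone on the cabinet top to the right of the clamp; it may lie either end first in the nest. A smaller loose mould (40x50x18 mm) stays where it is
- bed: the clamp's aluminium bed, 255 mm long, 200 mm wide, on a grey stand; it slopes down towards the robot at 25 degrees. Its axes, called bed axes: x up the slope, y to the left across the bed, z square out of it; z = 0 on its face. Mould nest in its left lane, sprung latch in its right lane
- nest (a point): centre of the mould nest, on the bed's face, axes as the bed. A laid mould has its long side along x and its centre 12 mm above. The nest is 74 mm long, from the jaw (x -37 mm, 21 mm high) to a fixed stop (x +37 mm, 22 mm high). Four tabs 10 mm high at x -29..-20 and +20..+29, y +-28..34 mm leave 4 mm play on each side; between the tabs the sides are open for fingers
- gauge (a joint): m by which the sprung slide is drawn down the slope (bed -x) out of its barrel, which lies 90 mm to the right (bed -y) of the nest: 0 home, 0.080 at most. The spring pulls back with 2.6 N at home and 220 N/m more (about 16 N at the index)
- loop (a joint): angle in rad of the wire loop, hinged across the end of the sprung slide: 0 lies along the bed pointing down the slope (its cross bar then 18 mm above the bed), grows as the loop is raised, 0.9 at most; it stays where it is left by friction (0.035 N m)
- loop_hinge (a point): the loop's hinge axis (along bed y) in the end of the slide, 18 mm above the bed; moves with the slide. The loop is 52 mm wide between its side bars. At loop angle 0 its cross bar (8 mm thick) is at (-60, 0, 0) mm and its grip rod at (-60, 0, +36) mm from the hinge in bed axes; both turn with the loop
- grip_rod (a point): middle of the loop's grip rod: round, 12 mm thick, 60 mm long, along the bed's y; it can be pinched with the fingers closing along the slope (bed x), the tool square to the bed, and it turns between the fingers as the loop swings. There is free room above, and over 30 mm below it
- pointer (a point): tip of the thin pointer arm that the sprung slide carries over the rule, on the right edge of the bed; it moves with the slide
- index_mark (a point): fin of the small dark index clip on the rule, 16 mm wide and 10 mm high; the pointer is level with it when both have the same bed x. Its place varies; it corresponds to a slide reading of 0.054 to 0.066 m. It must not be shifted
- keeper (a point): top edge of the keeper's hooking side, 34 mm above the bed: a steel plate 24 mm wide, 10 mm thick, standing on the jaw in line with the loop and leaning 12 degrees down the slope. The cross bar passes over it (loop 0.4 rad or more), is lowered to loop angle 0 beyond it with the slide at 0.050 or more, then comes back up the slope to bear on the plate at half height
- jaw: the dark jaw bar that slides up the slope by 20 mm at most, freely; it rests 12 mm short of clamping the mould and carries the keeper. The hooked loop draws it up until it presses the mould against the stop (slide then reads about 0.031, with the lever shut about 0.039)
- lever (a joint): angle in rad of the latch lever: 0 open, standing 65 degrees up from the bed; 1.134 flat along the bed, pointing up the slope. Its centre is at about 1.05; short of that the hooked spring pushes it open again (up to 3 N at its end), past it stays
- lever_pivot (a point): pivot axis of the lever (along bed y), 38 mm above the bed
- lever_pad (a point): top face of the rubber pad (26x32 mm) near the lever's free end, 70 mm from the pivot and 12.5 mm off the pivot's axis, square to the lever; it is pushed up the slope and down, on an arc round the pivot
- small_mould_center (a point): centre of the smaller rubber mould, 40x50x18 mm, a bystander
- tin_center (a point): centre of a round tin, 68 mm across and 13 mm high, a bystander
- pliers_center (a point): centre of a pair of flat pliers 135 mm long lying on the cabinet top, a bystander

How it is judged:
By the outcome, as a careful person would: the job done as asked, in the order asked, and still so for the second after the job is handed in, with the robot touching nothing.
It also fails if it takes over 67 s, if anything falls off the work surface, if the arm or the gripper's body presses on something with over 40 N, if the wrist force passes 120 N, or if a joint passes its speed limit or range.

### The arm

A 6-joint arm with a two-finger parallel gripper is mounted at the origin on a cart in front of the work surface, level with it; the furniture and walls round the work are solid. World frame = base frame: x ahead of the robot, y to its left, z up, the work surface at z = 0. Lengths are in mm, angles in rad, forces in N, time in s.
With the tool pointing down it reaches from about 275 to 850 mm from the base axis. Payload 5.2 kg.
Tool frame: the origin (TCP) lies on the front face of the gripper's body, between the roots of the fingers; the fingertips stand 73 mm ahead of it and the grasp point (between the pads) lies 54 mm ahead of it; z points along the fingers, y is the direction in which the jaws open and shut (so a half turn about z gives the same grasp; the last joint's range is limited). The gripper opens to 85 mm and grips with 20 to 120 N. Pads are 22 mm wide; open, the fingers measure 114 mm over their backs; the gripper's body (76 mm by 85 mm) begins 54 mm behind the grasp point. The pads swing forward as they close: fully open they stand 13 mm farther back than shut.
Start: joints at [0.915, 0.259, 1.535, -0, 1.348, -0.203], TCP at [240.597, 494.589, 303.91] pointing down, gripper open.
Joint ranges: [-3.14, 3.14], [-0.91, 2.08], [0.19, 2.58], [-1.22, 4.36], [0.22, 2.71], [-3.12, 3.12]. Speed limits (rad/s): [2.57, 2.57, 3.14, 3.14, 3.14, 3.14].

### API

Orientations are given as a unit quaternion [w, x, y, z].
In Python, from workcell import r gives the robot as it stands. The module is installed in compiled form; this text tells all that it offers.
- The arm moves only by the shell command python3 -m creep 'ROWS' [OPENING]. ROWS is JSON, a list of rows, each an object of numbers: "dx", "dy", "dz": the shift along the world's x, y, z in mm; "ax", "ay", "az": the turn, a rotation vector about the world's x, y, z in degrees. A call has 1 to 5 rows; each row is the pose to reach, as a shift and turn from the pose commanded when the call began; what a row does not reach only later rows make up. A row lasts 1/10 s, in which the tool goes at most 50 mm and 8.59 degrees, less where a joint would pass 70% of its speed; a pose out of reach is approached as far as the arm can. A call with a gripper value outside its range is refused whole. OPENING is the opening, from -1 (shut) to 1 (fully open), so that 0 is half open, set as the call begins (- or left out, the last holds). The fingers move at their own pace and stop on an object; the grip force is fixed at half the most. Time passes only in rows, so rows that repeat a pose let the fingers close. It gives the time, the measured TCP pose, the force and the opening at its end, in the units of the state.
- r.observe(): the state, without advancing time (a new reading comes with each control period).
- r.snapshot(name): name is "scene" or "top" or "wrist"; returns (picture, depth): 384x512x3 uint8, blue, green, red; 384x512 float32, mm along the optical axis (not along the pixel's ray), 0 where there is no reading.
- r.camera_model(name): a dict with "vfov" (degrees; the focal length in pixels is half the picture's height over the tangent of half this angle, whatever the lens; pixels are square), "cx", "cy" (the principal point, pixels), "world_from_camera" (4x4, takes a point from camera to world coordinates). Camera axes: x right, y up, looking along -z (the intrinsics and any distortion apply to the point x, -y, -z); pixel columns grow to the right and rows downward; lengths in mm; the calibration is good to about 2 mm. A picture is of the moment at which its call begins: read the wrist's pose just before it. camera_model takes no time and is no camera call; for the wrist camera it gives the pose at the moment of the call.
- r.finish_job(): hands the job in, once; it reports no verdict.
Trained networks look in the newest picture that a camera, given by its name, has taken for a name from the list of things; names that differ only in an ending like _2 or _b are one class to them, and where a whole thing is asked for, a point or a joint stands for the part that bears it (a point fixed in the world has none). Each returns a list of dicts, best first, with "confidence" (0 to 1); they miss things now and then, are a little off and sometimes report something else, mostly with a low value. They report only what shows in the picture. A call takes as long as a camera call.
- r.trace(thing, camera): "pixels" (384x512 bool, what is visible of it).
- r.landmark_of(thing, camera): "centre" ([x, y, z] in mm, in the coordinates of the camera as it stood for that picture, good to about 4 mm: a listed point, or the origin of a listed thing).
The state is a dict: "clock": time; "q": joint angles; "joint_vel": joint speeds; "joint_efforts": joint torques, N m; "tcp_pos": TCP position; "ee_rot": TCP orientation; "force": force on the tool from outside, world axes, zero at the start; "torque": the same for the moment, N m; "width": opening from 0.0 (shut) to 1.0 (fully open).
Only numpy, scipy, OpenCV 4.12 (cv2) and the standard library are available. Lean on these libraries where they do the work, as an engineer would, in place of code of your own. Each camera call takes 0.05 s, during which the arm holds its last target.

## Working session

There is one attempt and no reset: what is moved stays moved. The work goes in short steps, Python scripts to look and compute and a shell command to move; the robot and the scene stay as the last step left them, time stands still between calls to the robot, and variables do not carry over. Pictures are saved under pics/ and viewed, and the job is handed in when it is done.

```bash
mkdir -p pics; ls; cat > h.py <<'E'
import numpy as np, cv2
from workcell import r
def snap(cam,name):
    T=np.array(r.camera_model(cam)["world_from_camera"]); m=r.camera_model(cam)
    im,d=r.snapshot(cam); im=np.array(im); cv2.imwrite('pics/%s.png'%name,im); np.save('pics/%s_d.npy'%name,d)
    return im,np.array(d),m
def w(m,p): 
    T=np.array(m["world_from_camera"]); return T[:3,:3]@np.array(p)+T[:3,3]
def px(m,d,u,v,dd=None):
    f=192/np.tan(np.radians(m["vfov"])/2); z=d[int(v),int(u)] if dd is None else dd
    return w(m,[(u-m["cx"])/f*z,-(v-m["cy"])/f*z,-z])
E
python3 - <<'E'
from h import *
np.set_printoptions(precision=1,suppress=True)
print(r.observe())
for c in ["scene","top"]:
    im,d,m=snap(c,c+"0"); print(c,{k:v for k,v in m.items()})
    for t in ["mould_center","bed","nest","loop_hinge","grip_rod","pointer","index_mark","keeper","lever_pivot","lever_pad","small_mould_center","tin_center","pliers_center"]:
        for o in r.landmark_of(t,c)[:2]: print(t,round(o["confidence"],2),w(m,o["centre"]))
print(r.observe()["clock"])
E
```

```text
pics
{'clock': 0.0, 'q': array([ 0.9,  0.3,  1.5,  0. ,  1.3, -0.2]), 'joint_vel': array([0., 0., 0., 0., 0., 0.]), 'joint_efforts': array([  0. , -44.6, -29.1,  -0. ,   0. ,  -0. ]), 'tcp_pos': array([240.3, 494.3, 303.1]), 'ee_rot': array([-0. ,  0.2,  1. , -0. ]), 'force': array([ 0.5, -0.2, -0.4]), 'torque': array([-0.,  0.,  0.]), 'width': 1.0001646546189005}
scene {'vfov': 47.782574288525254, 'cx': 249.75423551776078, 'cy': 186.97561227934978, 'world_from_camera': array([[   0.5,    0.5,   -0.7, -326.4],
       [  -0.8,    0.3,   -0.4, -556.2],
       [  -0. ,    0.8,    0.6,  876.1],
       [   0. ,    0. ,    0. ,    1. ]])}
mould_center 0.8 [ 459.3 -204.5   12.7]
mould_center 0.28 [517.9 158.3  83.4]
bed 0.97 [537.3 251.   80.9]
nest 0.77 [533.8 294.   78.7]
nest 0.16 [539.1 255.5  80.8]
loop_hinge 0.74 [ 426.3 -427.1    8.6]
loop_hinge 0.5 [568.1 204.7 115.7]
grip_rod 0.68 [498.5 206.4 138. ]
pointer 0.55 [535.8 255.9  82.2]
pointer 0.53 [567.9 158.8 108. ]
index_mark 0.59 [514.1 161.7  80.1]
keeper 0.61 [468.5 204.4  88.3]
lever_pivot 0.87 [569.5 210.6 137.1]
lever_pivot 0
[... 348 characters left out ...]
 ,    0. ,    0. ,  -18.2],
       [   0. ,    0.2,    1. , 1606.5],
       [   0. ,    0. ,    0. ,    1. ]])}
mould_center 0.65 [ 459.9 -208.8   10.2]
mould_center 0.32 [ 430.4 -430.    10.6]
bed 0.93 [537.9 255.6  78.2]
nest 0.7 [531.2 300.2  78.7]
loop_hinge 0.74 [538.8 250.   82.4]
loop_hinge 0.73 [ 428.  -427.7    8. ]
grip_rod 0.54 [498.9 209.7 139. ]
pointer 0.7 [567.6 159.9 109.1]
keeper 0.58 [566.3 207.  139.4]
keeper 0.54 [ 427.6 -428.     9.4]
lever_pivot 0.96 [564.9 203.4 139.3]
lever_pad 0.63 [552.3 208.  210.7]
small_mould_center 0.73 [ 591.2 -136.1    7.1]
tin_center 0.74 [ 431.1 -429.8    6.2]
tin_center 0.2 [ 583.5 -267.7    7.9]
pliers_center 0.6 [ 581.7 -266.1    8.7]
1.4
```

View pics/scene0.png

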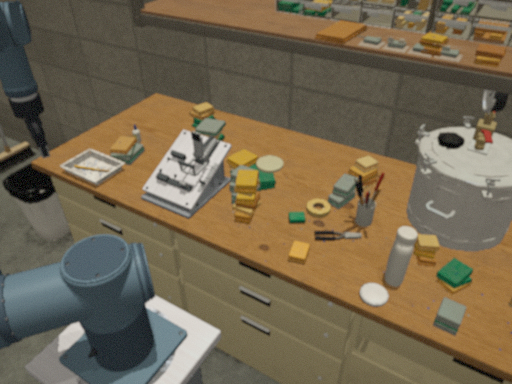

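View pics/top0.png

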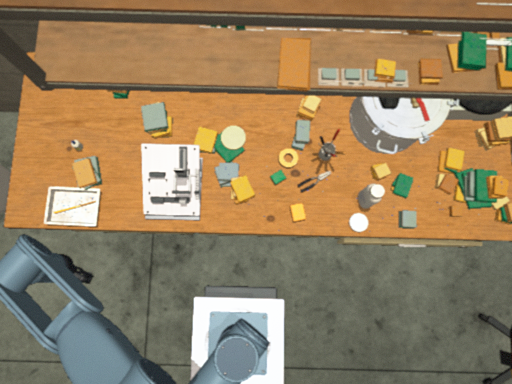

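The scene picture shows the yellow mould at (299,252) and the clamp at (187,172). In the top picture they are at (297,212) and (172,180). Next I measure the yaw of both.

```bash
python3 - <<'E'
from h import *
np.set_printoptions(precision=2,suppress=True)
for c in ["top","scene"]:
    im,d,m=snap(c,c+"1")
    for t in ["mould_center","bed"]:
        o=r.trace(t,c)[0]; k=np.array(o["pixels"]); vs,us=np.nonzero(k)
        P=np.array([px(m,d,u,v) for u,v in zip(us,vs) if d[v,u]>0])
        print(c,t,o["confidence"],len(P),P.min(0),P.max(0))
        if t=="mould_center":
            print(np.median(P,0)); Q=P[P[:,2]>15]; print(cv2.minAreaRect(Q[:,:2].astype(np.float32)))
        else:
            Q=P.copy()
            best=None
            rng=np.random.default_rng(0)
            for i in range(300):
                s=Q[rng.choice(len(Q),3)]; n=np.cross(s[1]-s[0],s[2]-s[0]); 
                if np.linalg.norm(n)<100: continue
                n/=np.linalg.norm(n); n*=np.sign(n[2])
                if n[2]<.85: continue
                e=abs((Q-s[0])@n)<3
                if best is None or e.sum()>best.sum(): best=e
            S=Q[best]; cc=S.mean(0); n=np.linalg.svd(S-cc)[2][2]; n*=np.sign(n[2]); print("n",n,"yaw",np.degrees(np.arctan2(-n[1],-n[0])),np.degrees(np.arccos(n[2])),best.sum(),cc)
            print(cv2.minAreaRect(S[:,:2].astype(np.float32)))
E
```

```text
top mould_center 0.73 238 [ 423.44 -236.29   -6.38] [ 492.92 -177.78   34.08]
[ 455.98 -203.79   22.86]
((456.499267578125, -204.5883026123047), (61.36177444458008, 47.19131088256836), 11.856931686401367)
top bed 0.7 3994 [433.48 152.4   -5.16] [710.27 376.27 225.58]
n [-0.43 -0.    0.9 ] yaw 0.4808861442293103 25.22431309421176 1921 [553.23 257.    89.03]
((549.8689575195312, 253.28152465820312), (198.9430694580078, 231.88282775878906), 89.9571533203125)
scene mould_center 0.88 328 [ 423.06 -236.26    0.37] [ 489.81 -183.23   30.87]
[ 447.48 -211.48   25.65]
((456.4725341796875, -207.35043334960938), (61.61421203613281, 46.77260208129883), 13.646052360534668)
scene bed 0.82 3742 [431.38 149.09  24.53] [666.74 352.79 225.99]
n [-0.42  0.01  0.91] yaw -1.147984053808658 24.96746842698237 1977 [532.62 248.28  81.87]
((548.8892211914062, 250.98306274414062), (203.74139404296875, 231.26487731933594), 89.69114685058594)
```

```bash
python3 -m creep '[{"dx":40,"dy":-40,"dz":15},{"dx":80,"dy":-80,"dz":30},{"dx":120,"dy":-120,"dz":50},{"dx":150,"dy":-160,"dz":80},{"dx":180,"dy":-200,"dz":110}]' 1
```

```text
schema error: expected keys dx, dy, dz, ax, ay, az
```

```bash
python3 -m creep '[{"dx":40,"dy":-30,"dz":15,"ax":0,"ay":0,"az":0},{"dx":75,"dy":-60,"dz":30,"ax":0,"ay":0,"az":0},{"dx":110,"dy":-90,"dz":50,"ax":0,"ay":0,"az":0},{"dx":140,"dy":-120,"dz":70,"ax":0,"ay":0,"az":0},{"dx":170,"dy":-150,"dz":90,"ax":0,"ay":0,"az":0}]' 1; python3 -m creep '[{"dx":10,"dy":-40,"dz":0,"ax":0,"ay":0,"az":0},{"dx":20,"dy":-80,"dz":0,"ax":0,"ay":0,"az":0},{"dx":20,"dy":-100,"dz":0,"ax":0,"ay":0,"az":0},{"dx":20,"dy":-100,"dz":0,"ax":0,"ay":0,"az":0},{"dx":20,"dy":-100,"dz":0,"ax":0,"ay":0,"az":0}]'
cat > bedlm.py <<'E'
from h import *
import sys
np.set_printoptions(precision=1,suppress=True)
name=sys.argv[1]; c=sys.argv[2]; things=sys.argv[3:]
print(r.observe()["tcp_pos"],r.observe()["ee_rot"])
im,d,m=snap(c,name)
for t in things:
    for o in r.landmark_of(t,c)[:2]: print(t,round(o["confidence"],2),w(m,o["centre"]))
print(np.array(m["world_from_camera"])[:3]); print(r.observe()["clock"])
import pickle; pickle.dump(m,open('pics/%s_m.pkl'%name,'wb'))
E
python3 bedlm.py w1 wrist bed nest loop_hinge grip_rod pointer index_mark keeper lever_pivot lever_pad
```

```text
clock: 2.2
tcp_pos: [411.7, 343.2, 394.8]
ee_rot: [0.0, 0.224, 0.974, 0.0]
force: [-0.1, 0.1, 0.8]
width: 1.001
clock: 2.7
tcp_pos: [430.7, 244.6, 394.1]
ee_rot: [0.0, 0.225, 0.974, 0.0]
force: [0.1, -0.1, 0.3]
width: 0.998
[430.7 244.6 394.1] [0.  0.2 1.  0. ]
bed 0.92 [539.2 254.6  81.6]
bed 0.33 [569.2 208.  138.4]
nest 0.94 [533.5 301.   77. ]
nest 0.75 [474.4 208.6  87.9]
loop_hinge 0.67 [567.2 209.2 116.1]
grip_rod 0.87 [503.9 201.8 140.9]
grip_rod 0.32 [ 458.2 -201.6    8.1]
pointer 0.96 [569.1 162.1 111.8]
index_mark 0.57 [511.9 159.3  84.8]
keeper 0.75 [475.2 208.9  88.5]
keeper 0.54 [556.6 208.8 209.2]
lever_pivot 0.8 [569.5 205.1 140.1]
lever_pad 0.77 [556.1 206.8 204.6]
[[  0.4  -0.9  -0.3 361.8]
 [  0.9   0.4   0.1 278.2]
 [  0.   -0.3   1.  464.8]]
3.2
```

View pics/w1.png

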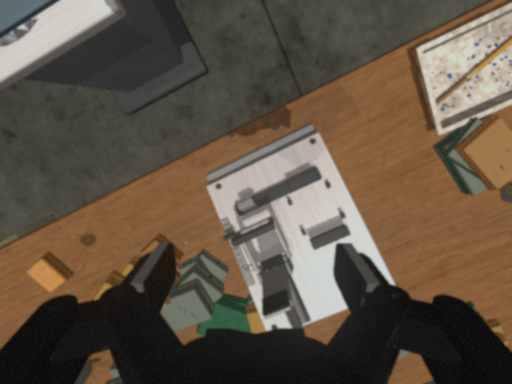

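The wrist view shows the clamp bed with corners at roughly (207,178), (312,126) and (392,283). The nest is near (325,230), the loop and keeper lane near (255,225), and the loose mould at (48,270). Now I fit the bed plane and its yaw more precisely.

```bash
python3 - <<'E'
from h import *
np.set_printoptions(precision=2,suppress=True)
import pickle
m=pickle.load(open('pics/w1_m.pkl','rb')); d=np.load('pics/w1_d.npy')
k=np.array(r.trace("bed","wrist")[0]["pixels"])
vs,us=np.nonzero(k)
Q=np.array([px(m,d,u,v) for u,v in zip(us,vs)]);
best=None;rng=np.random.default_rng(0)
for i in range(400):
    s=Q[rng.choice(len(Q),3)]; n=np.cross(s[1]-s[0],s[2]-s[0])
    if np.linalg.norm(n)<100: continue
    n/=np.linalg.norm(n); n*=np.sign(n[2])
    if n[2]<.85 or n[2]>.95: continue
    e=abs((Q-s[0])@n)<2.5
    if best is None or e.sum()>best.sum(): best=e
S=Q[best]; cc=S.mean(0); n=np.linalg.svd(S-cc)[2][2]; n*=np.sign(n[2])
print(n,cc,best.sum(),np.degrees(np.arccos(n[2])),"z at 539,254:",cc[2]-(n[0]*(539-cc[0])+n[1]*(254-cc[1]))/n[2])
c,s=np.cos(np.radians(25)),np.sin(np.radians(25))
A=np.array([[c,0,s],[0,1,0],[-s,0,c]])
B=(S-[539,254,81])@A.T
print(cv2.minAreaRect(B[:,:2].astype(np.float32)),B.min(0),B.max(0))
# edges
for side,lab in [(0,'right'),(1,'left')]:
    xs=np.arange(-110,115,6); e=[]
    for x in xs:
        b=B[(abs(B[:,0]-x)<3)]
        e.append((b[:,1].min() if side==0 else b[:,1].max()) if len(b) else np.nan)
    e=np.array(e); g=~np.isnan(e); p=np.polyfit(xs[g],e[g],1); rr=e[g]-np.polyval(p,xs[g]); kk=abs(rr)<4; p=np.polyfit(xs[g][kk],e[g][kk],1); print(lab,np.degrees(np.arctan(p[0])),p[1],kk.sum())
ys=np.arange(-95,96,6); e=np.array([B[abs(B[:,1]-y)<3][:,0].min() for y in ys]); p=np.polyfit(ys,e,1);rr=e-np.polyval(p,ys);kk=abs(rr)<4;p=np.polyfit(ys[kk],e[kk],1); print('front',-np.degrees(np.arctan(p[0])),p[1])
Bq=(Q-[539,254,81])@A.T
np.save('pics/bedpts.npy',Bq)
# height map picture
H=np.full((600,520),np.nan)
for b in Bq:
    i=int((150-b[0])*2); j=int((130-b[1])*2)
    if 0<=i<600 and 0<=j<520: H[i:i+2,j:j+2]=np.nanmax([b[2],np.nanmax(H[i:i+2,j:j+2]) if not np.isnan(H[i:i+2,j:j+2]).all() else -99])
g=np.nan_to_num((H+10)*3,nan=0).clip(0,255).astype(np.uint8); cv2.imwrite('pics/hm.png',cv2.applyColorMap(g,cv2.COLORMAP_JET))
E
```

```text
[-0.42  0.    0.91] [541.11 260.64  82.94] 14046 25.05141632205954 z at 539,254: 81.95948342136828
((14.600845336914062, -2.18377685546875), (254.78872680664062, 199.6943359375), 0.14012420177459717) [-112.84 -102.33   -1.77] [142.01  97.48   4.37]
right 0.14743826060309256 -101.06999412251427 33
left 0.08283431087116304 97.15370572387438 38
front 0.13024772599111914 -112.09989706105493
```

View pics/hm.png

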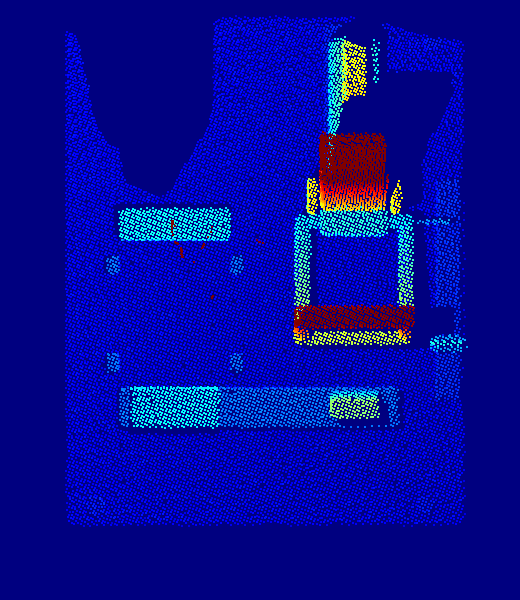

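The fit gives a bed yaw of about 0.1° and a slope of 25°.

| Item | Bed frame position (mm) |
|---|---|
| Nest centre | (-6.8, 42.8) |
| Loop lane | y -47 |
| Pointer | x about 39 |
| Index | x about -22, so gauge about 0.061 |

The loop rests at roughly 0.25 rad. Next I go to the mould.

```bash
python3 -m creep '[{"dx":2,"dy":-46,"dz":-5,"ax":0,"ay":0,"az":7.7},{"dx":5,"dy":-92,"dz":-10,"ax":0,"ay":0,"az":15.4},{"dx":7,"dy":-138,"dz":-15,"ax":0,"ay":0,"az":23.1},{"dx":10,"dy":-184,"dz":-25,"ax":0,"ay":0,"az":30.8},{"dx":13,"dy":-230,"dz":-35,"ax":0,"ay":0,"az":38.5}]' 1; python3 -m creep '[{"dx":0,"dy":-46,"dz":-15,"ax":0,"ay":0,"az":0},{"dx":0,"dy":-92,"dz":-30,"ax":0,"ay":0,"az":0},{"dx":0,"dy":-138,"dz":-40,"ax":0,"ay":0,"az":0},{"dx":-30,"dy":-175,"dz":-50,"ax":0,"ay":0,"az":0},{"dx":-40,"dy":-180,"dz":-60,"ax":0,"ay":0,"az":0}]'; 
python3 -m creep '[{"dx":0,"dy":0,"dz":0,"ax":0,"ay":0,"az":0},{"dx":0,"dy":0,"dz":0,"ax":0,"ay":0,"az":0}]'
python3 bedlm.py w2 wrist mould_center
python3 - <<'E'
from h import *
import pickle
np.set_printoptions(precision=1,suppress=True)
m=pickle.load(open('pics/w2_m.pkl','rb')); d=np.load('pics/w2_d.npy')
o=r.trace("mould_center","wrist")[0]; k=np.array(o["pixels"]);print(o["confidence"],k.sum())
vs,us=np.nonzero(k); P=np.array([px(m,d,u,v) for u,v in zip(us,vs)]); P=P[(P[:,2]>20)&(P[:,2]<30)]
print(np.median(P[:,2]),cv2.minAreaRect(P[:,:2].astype(np.float32)))
E
```

```text
clock: 3.75
tcp_pos: [442.8, 31.9, 363.0]
ee_rot: [0.001, -0.092, 0.996, -0.0]
force: [0.6, 0.3, -0.2]
width: 1.001
clock: 4.25
tcp_pos: [401.3, -150.3, 302.3]
ee_rot: [-0.001, -0.087, 0.996, -0.001]
force: [-0.3, 0.6, -0.2]
width: 1.002
clock: 4.45
tcp_pos: [403.2, -146.6, 303.3]
ee_rot: [0.0, -0.089, 0.996, 0.0]
force: [-0.9, -0.1, 0.7]
width: 1.005
[ 403.2 -146.6  303.3] [ 0.  -0.1  1.   0. ]
mould_center 0.69 [ 460.1 -205.9    9.1]
[[  -0.2   -0.9   -0.3  327.7]
 [   1.    -0.2   -0.1 -160.4]
 [  -0.    -0.3    1.   373.9]]
4.55
0.89 1596
24.605961358157515 ((460.35101318359375, -206.55177307128906), (61.15968322753906, 47.05623245239258), 12.467912673950195)
```

View pics/w2.png

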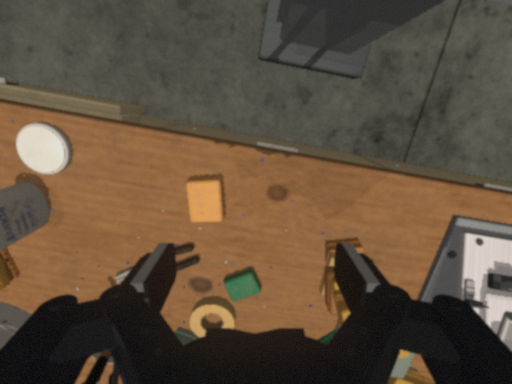

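The wrist view shows the mould alone at (204,199). Its centre is (460.3,-206.5), the yaw is 12.5° and the top is at 24.6 mm. I descend.

```bash
python3 -m creep '[{"dx":28,"dy":-30,"dz":-10,"ax":0,"ay":0,"az":1},{"dx":50,"dy":-52,"dz":-40,"ax":0,"ay":0,"az":2.3},{"dx":57,"dy":-60,"dz":-80,"ax":0,"ay":0,"az":2.3},{"dx":57,"dy":-60,"dz":-120,"ax":0,"ay":0,"az":2.3},{"dx":57,"dy":-60,"dz":-160,"ax":0,"ay":0,"az":2.3}]' 1;python3 -m creep '[{"dx":0,"dy":0,"dz":-30,"ax":0,"ay":0,"az":0},{"dx":0,"dy":0,"dz":-55,"ax":0,"ay":0,"az":0},{"dx":0,"dy":0,"dz":-65,"ax":0,"ay":0,"az":0},{"dx":0,"dy":0,"dz":-65,"ax":0,"ay":0,"az":0}]'
```

```text
clock: 5.1
tcp_pos: [461.3, -206.2, 141.9]
ee_rot: [0.001, -0.11, 0.994, -0.001]
force: [-0.0, -0.1, -0.3]
width: 0.997
clock: 5.5
tcp_pos: [460.1, -205.7, 77.0]
ee_rot: [-0.001, -0.11, 0.994, 0.001]
force: [-0.2, 0.1, -0.6]
width: 0.998
```

```bash
python3 -m creep '[{"dx":0,"dy":0,"dz":0,"ax":0,"ay":0,"az":0},{"dx":0,"dy":0,"dz":0,"ax":0,"ay":0,"az":0},{"dx":0,"dy":0,"dz":0,"ax":0,"ay":0,"az":0},{"dx":0,"dy":0,"dz":0,"ax":0,"ay":0,"az":0},{"dx":0,"dy":0,"dz":0,"ax":0,"ay":0,"az":0}]' -1; python3 -m creep '[{"dx":0,"dy":0,"dz":0,"ax":0,"ay":0,"az":0},{"dx":0,"dy":0,"dz":20,"ax":0,"ay":0,"az":0},{"dx":0,"dy":0,"dz":60,"ax":0,"ay":0,"az":0},{"dx":0,"dy":0,"dz":105,"ax":0,"ay":0,"az":0},{"dx":0,"dy":0,"dz":150,"ax":0,"ay":0,"az":0}]'
```

```text
clock: 6.0
tcp_pos: [460.8, -207.1, 79.8]
ee_rot: [0.001, -0.109, 0.994, -0.001]
force: [-0.8, 1.4, 6.9]
width: 0.529
clock: 6.5
tcp_pos: [459.6, -206.5, 230.2]
ee_rot: [0.0, -0.109, 0.994, -0.0]
force: [0.1, -0.1, -1.8]
width: 0.532
```

```bash
cat bedlm.py >/dev/null; python3 bedlm.py w3 wrist mould_center
```

```text
[ 459.6 -206.5  230.2] [ 0.  -0.1  1.  -0. ]
mould_center 0.75 [ 458.4 -204.5  161.2]
[[  -0.2   -0.9   -0.3  384.7]
 [   1.    -0.2   -0.1 -223.3]
 [  -0.    -0.3    1.   300.9]]
6.6
```

View pics/w3.png

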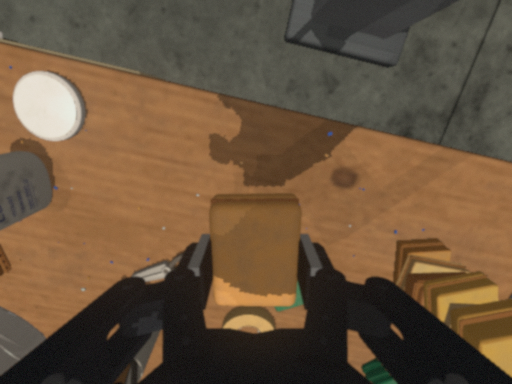

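The wrist view shows the mould gripped straight between the pads, at (210–300, 195–305). I check its pose in the tool frame from the saved depth.

```bash
python3 - <<'E'
from h import *
import pickle
from scipy.spatial.transform import Rotation as Ro
np.set_printoptions(precision=2,suppress=True)
m=pickle.load(open('pics/w3_m.pkl','rb')); d=np.load('pics/w3_d.npy')
q=r.observe()["ee_rot"];t=r.observe()["tcp_pos"]; R=Ro.from_quat([q[1],q[2],q[3],q[0]]).as_matrix()
P=np.array([px(m,d,u,v) for v in range(190,310,2) for u in range(215,300,2)])
L=(P-t)@R
print(R)
for v,u in [(198,255),(203,255),(208,255),(215,255),(230,220),(230,290),(250,255),(280,255),(300,255)]:
    print(v,u,d[v,u],(px(m,d,u,v)-t)@R)
E
```

```text
[[-0.98 -0.22  0.01]
 [-0.22  0.98 -0.01]
 [-0.01 -0.01 -1.  ]]
198 255 146.56953 [33.48  3.49 73.07]
203 255 138.37854 [33.58  3.4  64.53]
208 255 136.34557 [31.85  3.37 61.88]
215 255 135.52942 [28.8   3.35 60.09]
230 220 137.1247 [ 20.99 -14.25  59.54]
230 290 137.23431 [20.96 20.97 59.31]
250 255 141.20706 [ 9.38  3.37 60.09]
280 255 146.05453 [-8.37  3.38 59.73]
300 255 150.27524 [-21.42   3.39  60.15]
```

```bash
python3 - <<'E'
from h import *
from scipy.spatial.transform import Rotation as Ro
q=r.observe()["ee_rot"]; R=Ro.from_quat([q[1],q[2],q[3],q[0]])
c,s=np.cos(np.radians(25)),np.sin(np.radians(25))
T=Ro.from_euler('z',.13,degrees=True)*Ro.from_matrix(np.array([[-c,0,s],[0,1,0],[-s,0,-c]]))
print((T*R.inv()).as_rotvec(degrees=True))
E
python3 -m creep '[{"dx":0,"dy":25,"dz":35,"ax":0,"ay":0,"az":0},{"dx":0,"dy":60,"dz":70,"ax":0,"ay":0,"az":0},{"dx":0,"dy":100,"dz":95,"ax":0,"ay":0,"az":0},{"dx":0,"dy":145,"dz":115,"ax":0,"ay":0,"az":0},{"dx":0,"dy":190,"dz":130,"ax":0,"ay":0,"az":0}]'
```

```text
[  3.31428444 -24.29649469 -12.10085688]
clock: 7.1
tcp_pos: [459.6, -15.3, 359.7]
ee_rot: [0.001, -0.109, 0.994, -0.0]
force: [0.4, -0.1, -0.2]
width: 0.528
```

```bash
python3 -m creep '[{"dx":0,"dy":45,"dz":0,"ax":0.7,"ay":-4.9,"az":-2.4},{"dx":0,"dy":90,"dz":0,"ax":1.3,"ay":-9.7,"az":-4.8},{"dx":0,"dy":135,"dz":0,"ax":2,"ay":-14.6,"az":-7.3},{"dx":0,"dy":180,"dz":0,"ax":2.7,"ay":-19.4,"az":-9.7},{"dx":0,"dy":225,"dz":0,"ax":3.3,"ay":-24.3,"az":-12.1}]'
python3 -m creep '[{"dx":0,"dy":40,"dz":-10,"ax":0,"ay":0,"az":0},{"dx":4,"dy":72,"dz":-40,"ax":0,"ay":0,"az":0},{"dx":8,"dy":87,"dz":-85,"ax":0,"ay":0,"az":0},{"dx":12,"dy":88,"dz":-125,"ax":0,"ay":0,"az":0},{"dx":15,"dy":88,"dz":-150,"ax":0,"ay":0,"az":0}]'
python3 bedlm.py w4 wrist nest mould_center
```

```text
clock: 7.6
tcp_pos: [459.2, 209.8, 358.6]
ee_rot: [0.214, -0.001, 0.977, 0.006]
force: [1.0, -1.4, -0.2]
width: 0.534
clock: 8.1
tcp_pos: [472.9, 296.5, 204.4]
ee_rot: [0.21, -0.003, 0.978, 0.005]
force: [0.5, -0.8, -0.9]
width: 0.53
[472.9 296.5 204.4] [ 0.2 -0.   1.   0. ]
mould_center 0.81 [497.4 299.4 138.7]
[[ -0.   -0.7  -0.7 374.4]
 [  1.   -0.   -0.  295.3]
 [  0.   -0.7   0.7 237.4]]
8.25
```

View pics/w4.png

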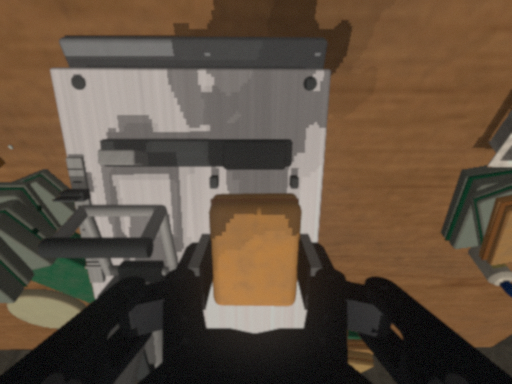

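The mould sits centred (x≈255) between the two lower tabs at (214,181) and (294,181). I check the lateral offset from the saved depth and descend most of the way.

```bash
cat > rel.py <<'E'
from h import *
import pickle,sys
np.set_printoptions(precision=1,suppress=True)
c,s=np.cos(np.radians(25)),np.sin(np.radians(25)); A=np.array([[c,0,s],[0,1,0],[-s,0,c]])
O=np.array([539,254,81.])
def b(p): return A@(np.array(p)-O)
if __name__=="__main__":
    n=sys.argv[1]; m=pickle.load(open('pics/%s_m.pkl'%n,'rb')); d=np.load('pics/%s_d.npy'%n)
    for a in sys.argv[2:]:
        u,v=map(int,a.split(',')); print(a,b(px(m,d,u,v)))
    print("tcp",b(r.observe()["tcp_pos"]),r.observe()["force"],r.observe()["ee_rot"])
E
python3 rel.py w4 210,182 217,182 291,182 298,182 200,140 290,140 212,230 298,230 300,315 220,315 60,72 320,72
python3 -m creep '[{"dx":4,"dy":0,"dz":-9,"ax":0,"ay":0,"az":0},{"dx":8.5,"dy":0,"dz":-18,"ax":0,"ay":0,"az":0},{"dx":12.7,"dy":0,"dz":-27,"ax":0,"ay":0,"az":0},{"dx":16.9,"dy":0,"dz":-36.3,"ax":0,"ay":0,"az":0},{"dx":16.9,"dy":0,"dz":-36.3,"ax":0,"ay":0,"az":0}]'
python3 rel.py w4
```

```text
210,182 [-31.9   9.9  11.2]
217,182 [-31.3  14.9   8.8]
291,182 [-31.9  71.3  10.4]
298,182 [-31.9  76.7  10.5]
200,140 [-63.1   4.   10.9]
290,140 [-63.4  69.2  10.7]
212,230 [-24.9  21.1  82.9]
298,230 [-25.5  65.   84.1]
300,315 [98.5 86.7  0.9]
220,315 [98.9 12.1  0.1]
60,72 [-109.   -93.4    1.9]
320,72 [-110.2   89.8    1.5]
tcp [ -6.1  41.8 141. ] [ 0.2 -0.9 -0.2] [ 0.2 -0.   1.   0. ]
clock: 8.75
tcp_pos: [491.8, 295.9, 170.2]
ee_rot: [0.211, -0.002, 0.977, 0.005]
force: [-0.8, -1.1, -1.3]
width: 0.532
tcp [ -5.1  41.9 100.7] [-0.8 -1.1 -1.3] [ 0.2 -0.   1.   0. ]
```

```bash
python3 -m creep '[{"dx":2.5,"dy":0.5,"dz":-5.4,"ax":0,"ay":0,"az":0},{"dx":5.1,"dy":0.5,"dz":-10.9,"ax":0,"ay":0,"az":0},{"dx":5.1,"dy":0.5,"dz":-10.9,"ax":0,"ay":0,"az":0}]'
python3 rel.py w4
python3 -m creep '[{"dx":0.8,"dy":0,"dz":-1.8,"ax":0,"ay":0,"az":0},{"dx":1.7,"dy":0,"dz":-3.6,"ax":0,"ay":0,"az":0},{"dx":1.7,"dy":0,"dz":-3.6,"ax":0,"ay":0,"az":0}]'
python3 rel.py w4
```

```text
clock: 9.05
tcp_pos: [496.9, 296.7, 159.9]
ee_rot: [0.211, -0.002, 0.977, 0.005]
force: [0.1, 0.0, -0.6]
width: 0.529
tcp [-4.8 42.7 89.3] [ 0.1  0.  -0.6] [ 0.2 -0.   1.   0. ]
clock: 9.35
tcp_pos: [498.6, 296.9, 157.0]
ee_rot: [0.212, -0.002, 0.977, 0.005]
force: [0.6, -0.6, -0.4]
width: 0.528
tcp [-4.5 42.9 86. ] [ 0.6 -0.6 -0.4] [ 0.2 -0.   1.   0. ]
```

```bash
python3 -m creep '[{"dx":0.4,"dy":0,"dz":-0.9,"ax":0,"ay":0,"az":0},{"dx":0.8,"dy":0,"dz":-1.8,"ax":0,"ay":0,"az":0},{"dx":0.8,"dy":0,"dz":-1.8,"ax":0,"ay":0,"az":0}]'
python3 -m creep '[{"dx":0.4,"dy":0,"dz":-0.9,"ax":0,"ay":0,"az":0},{"dx":0.8,"dy":0,"dz":-1.8,"ax":0,"ay":0,"az":0},{"dx":0.8,"dy":0,"dz":-1.8,"ax":0,"ay":0,"az":0}]'
python3 rel.py w4
```

```text
clock: 9.65
tcp_pos: [499.4, 296.9, 155.3]
ee_rot: [0.212, -0.002, 0.977, 0.005]
force: [-0.4, -0.5, -0.8]
width: 0.53
clock: 9.95
tcp_pos: [500.2, 296.8, 153.4]
ee_rot: [0.212, -0.002, 0.977, 0.005]
force: [-0.3, 0.9, -0.1]
width: 0.532
tcp [-4.6 42.8 82. ] [-0.3  0.9 -0.1] [ 0.2 -0.   1.   0. ]
```

```bash
python3 -m creep '[{"dx":0.4,"dy":0,"dz":-0.9,"ax":0,"ay":-0.3,"az":0},{"dx":0.8,"dy":0,"dz":-1.8,"ax":0,"ay":-0.5,"az":-0.4},{"dx":0.8,"dy":0,"dz":-1.8,"ax":0,"ay":-0.5,"az":-0.4}]'
python3 -m creep '[{"dx":0.4,"dy":0,"dz":-0.9,"ax":0,"ay":0,"az":0},{"dx":0.8,"dy":0,"dz":-1.8,"ax":0,"ay":0,"az":0},{"dx":0.8,"dy":0,"dz":-1.8,"ax":0,"ay":0,"az":0}]'
python3 rel.py w4
```

```text
clock: 10.25
tcp_pos: [500.9, 296.9, 151.9]
ee_rot: [0.216, 0.001, 0.976, 0.005]
force: [-1.9, -0.7, 1.5]
width: 0.528
clock: 10.55
tcp_pos: [501.0, 296.9, 151.7]
ee_rot: [0.217, 0.001, 0.976, 0.005]
force: [-13.8, -2.0, 19.1]
width: 0.527
tcp [-4.5 42.9 80.1] [-13.8  -2.   19.1] [0.2 0.  1.  0. ]
```

The mould is seated, with contact at TCP height 80. I ease off the press, then open.

```bash
python3 -m creep '[{"dx":-0.7,"dy":0,"dz":1.5,"ax":0,"ay":0,"az":0},{"dx":-0.7,"dy":0,"dz":1.5,"ax":0,"ay":0,"az":0}]'
python3 -m creep '[{"dx":0,"dy":0,"dz":0,"ax":0,"ay":0,"az":0},{"dx":0,"dy":0,"dz":0,"ax":0,"ay":0,"az":0},{"dx":0,"dy":0,"dz":0,"ax":0,"ay":0,"az":0},{"dx":0,"dy":0,"dz":0,"ax":0,"ay":0,"az":0}]' 0.5
python3 rel.py w4
```

```text
clock: 10.75
tcp_pos: [501.1, 297.1, 151.9]
ee_rot: [0.217, 0.001, 0.976, 0.005]
force: [-6.1, 0.1, 8.5]
width: 0.532
clock: 11.15
tcp_pos: [502.1, 299.1, 151.9]
ee_rot: [0.218, 0.001, 0.976, 0.007]
force: [-1.2, 10.9, -0.5]
width: 0.746
tcp [-3.4 45.1 79.9] [-1.2 10.9 -0.5] [0.2 0.  1.  0. ]
```

There is a 10 N side push, probably the finger linkage against the end of the grip rod. I narrow the opening and retreat straight out.

```bash
python3 -m creep '[{"dx":0,"dy":0,"dz":0,"ax":0,"ay":0,"az":0},{"dx":0,"dy":0,"dz":0,"ax":0,"ay":0,"az":0}]' 0.27
python3 rel.py w4
```

```text
clock: 11.35
tcp_pos: [501.5, 297.5, 151.3]
ee_rot: [0.216, 0.001, 0.976, 0.005]
force: [-0.1, 5.0, -0.5]
width: 0.636
tcp [-4.3 43.5 79.6] [-0.1  5.  -0.5] [0.2 0.  1.  0. ]
```

```bash
python3 bedlm.py w5 wrist mould_center grip_rod
```

```text
[501.5 297.5 151.3] [0.2 0.  1.  0. ]
mould_center 0.55 [528.4 300.8  88.4]
grip_rod 0.59 [504.3 203.4 142.4]
[[ -0.   -0.7  -0.7 402.5]
 [  1.    0.   -0.  297. ]
 [  0.   -0.7   0.7 182.9]]
11.5
```

View pics/w5.png

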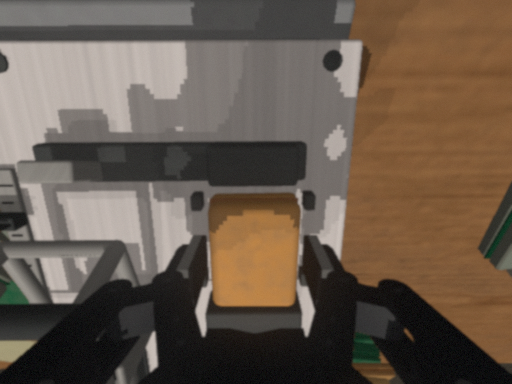

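The mould lies in the nest between the tabs at (197,200) and (308,200). The left-hand linkage touches the rod end near (150,310). I back straight out.

```bash
python3 -m creep '[{"dx":-2.1,"dy":0,"dz":4.5,"ax":0,"ay":0,"az":0},{"dx":-8.5,"dy":0,"dz":18,"ax":0,"ay":0,"az":0},{"dx":-21,"dy":0,"dz":45,"ax":0,"ay":0,"az":0},{"dx":-40,"dy":-20,"dz":85,"ax":0,"ay":0,"az":0},{"dx":-58,"dy":-50,"dz":115,"ax":0,"ay":0,"az":0}]'
python3 bedlm.py w6 wrist nest mould_center grip_rod loop_hinge pointer index_mark keeper
```

```text
clock: 12.0
tcp_pos: [442.4, 246.9, 268.9]
ee_rot: [0.217, 0.0, 0.976, 0.005]
force: [0.0, -0.9, 1.0]
width: 0.634
[442.4 246.9 268.9] [0.2 0.  1.  0. ]
mould_center 0.88 [529.3 300.7  87. ]
mould_center 0.7 [568.1 206.7 116.5]
grip_rod 0.82 [507.  201.6 144.4]
loop_hinge 0.82 [568.4 208.  112.2]
pointer 0.74 [569.1 164.6 111.5]
index_mark 0.62 [513.3 158.4  81.1]
keeper 0.71 [470.2 208.5  85.5]
[[ -0.   -0.7  -0.7 343.4]
 [  1.    0.   -0.  246.3]
 [  0.   -0.7   0.7 300.4]]
12.4
```

View pics/w6.png

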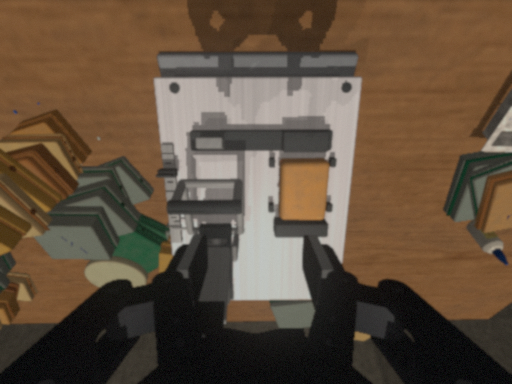

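The mould is in the nest at (303,190), the rod runs across (170–242, 207), the index clip is at about (167,173) and the keeper at about (210,143). I measure the rod with the stored depth.

```bash
python3 - <<'E'
from rel import *
n='w6'; m=pickle.load(open('pics/%s_m.pkl'%n,'rb')); d=np.load('pics/%s_d.npy'%n)
im=cv2.imread('pics/w6.png')
pts=np.array([np.r_[u,v,b(px(m,d,u,v))] for v in range(60,300) for u in range(150,260)])
rod=pts[(pts[:,4]>55)&(pts[:,4]<85)&(pts[:,2]<20)&(pts[:,1]<222)]
print(len(rod),rod[:,2:].min(0),rod[:,2:].max(0),np.median(rod[:,2:],0))
top=rod[rod[:,4]>rod[:,4].max()-1]; print(top[:,2:].mean(0))
bar=pts[(pts[:,4]>25)&(pts[:,4]<45)&(pts[:,2]>-35)&(pts[:,2]<-5)&(abs(pts[:,3]+47)<20)]
print("bar",bar[:,2:].min(0),bar[:,2:].max(0))
kp=pts[(pts[:,4]>30)&(pts[:,4]<40)&(pts[:,2]<-40)]; print("keeper",kp[:,2:].min(0),kp[:,2:].max(0))
idx=pts[(pts[:,4]>8)&(pts[:,4]<30)&(pts[:,3]<-80)]; print("right",idx[:,2:].min(0),idx[:,2:].max(0))
cv2.imwrite('pics/c6.png',cv2.resize(im[60:260,140:350],None,fx=3,fy=3,interpolation=cv2.INTER_NEAREST)[:600])
E
```

```text
1224 [-15.9 -77.1  55.3] [ -0.8 -17.   79.1] [ -9.6 -47.5  75.8]
[ -7.2 -45.4  78.3]
bar [-21.9 -67.   36.2] [-13.6 -27.1  42.8]
keeper [-59.3 -59.1  30.1] [-48.9 -35.   36.4]
right [ -25.8 -103.     8. ] [ 40.4 -80.1  26.3]
```

View pics/c6.png

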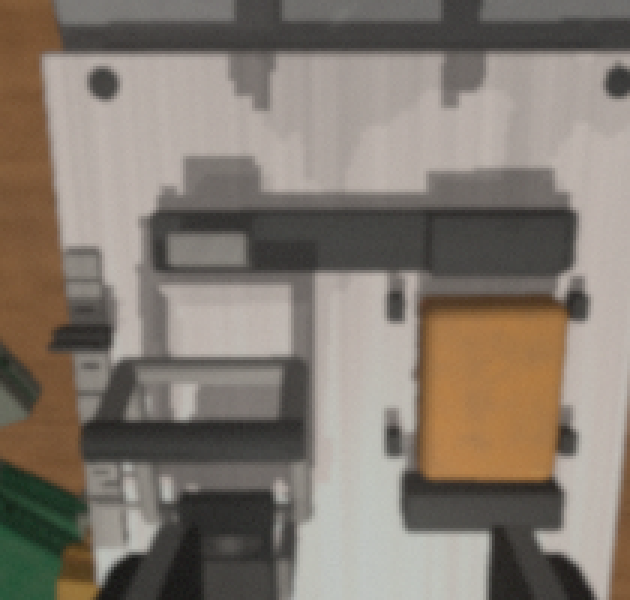

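```bash
python3 - <<'E'
from rel import *
from scipy.spatial.transform import Rotation as Ro
o=r.observe(); print(o["q"],b(o["tcp_pos"]))
q=o["ee_rot"]; R=Ro.from_quat([q[1],q[2],q[3],q[0]])
T=Ro.from_euler('z',.13,degrees=True)*Ro.from_matrix(np.array([[0,-c,s],[-1,0,0],[0,-s,-c]]))
print(T.as_matrix(),(T*R.inv()).as_rotvec(degrees=True))
def wb(x): return O+A.T@np.array(x)
for z in (170,132.5): print(wb([-7.5,-47,z]), wb([-7.5,-47,z])-o["tcp_pos"])
E
```

```text
[ 0.4  0.1  1.9 -0.2  0.7 -1.1] [ -9.3  -7.  207.4]
[[ 0.  -0.9  0.4]
 [-1.  -0.   0. ]
 [ 0.  -0.4 -0.9]] [-38.3  -0.5  81.8]
[460.4 207.  231.9] [ 17.4 -40.  -33.2]
[476.2 207.  197.9] [ 33.3 -40.  -67.1]
```

```bash
python3 -m creep '[{"dx":0,"dy":-4,"dz":0,"ax":-3.48,"ay":-0.05,"az":7.44},{"dx":0,"dy":-8,"dz":0,"ax":-6.96,"ay":-0.1,"az":14.88},{"dx":0,"dy":-12,"dz":0,"ax":-10.45,"ay":-0.14,"az":22.3},{"dx":0,"dy":-16,"dz":0,"ax":-13.93,"ay":-0.2,"az":29.75},{"dx":0,"dy":-20,"dz":0,"ax":-17.4,"ay":-0.23,"az":37.2}]' 0
python3 -m creep '[{"dx":0,"dy":-4,"dz":0,"ax":-3.48,"ay":-0.05,"az":7.44},{"dx":0,"dy":-8,"dz":0,"ax":-6.96,"ay":-0.1,"az":14.88},{"dx":0,"dy":-12,"dz":0,"ax":-10.45,"ay":-0.14,"az":22.3},{"dx":0,"dy":-16,"dz":0,"ax":-13.93,"ay":-0.2,"az":29.75},{"dx":0,"dy":-20,"dz":0,"ax":-17.4,"ay":-0.23,"az":37.2}]'
python3 -m creep '[{"dx":5,"dy":0,"dz":-10,"ax":-3.5,"ay":0,"az":7.4},{"dx":17,"dy":0,"dz":-33,"ax":-3.5,"ay":0,"az":7.4},{"dx":17,"dy":0,"dz":-33,"ax":-3.5,"ay":0,"az":7.4}]'
python3 bedlm.py w7 wrist grip_rod pointer index_mark loop_hinge
python3 - <<'E'
from rel import *
from scipy.spatial.transform import Rotation as Ro
o=r.observe(); print(o["q"],b(o["tcp_pos"]))
q=o["ee_rot"]; R=Ro.from_quat([q[1],q[2],q[3],q[0]])
T=Ro.from_euler('z',.13,degrees=True)*Ro.from_matrix(np.array([[0,-c,s],[-1,0,0],[0,-s,-c]]))
print((T*R.inv()).as_rotvec(degrees=True))
E
```

```text
clock: 12.9
tcp_pos: [443.0, 227.0, 264.8]
ee_rot: [0.201, -0.344, 0.914, -0.073]
force: [0.9, -0.4, 0.1]
width: 0.498
clock: 13.4
tcp_pos: [443.1, 207.0, 264.8]
ee_rot: [0.162, -0.643, 0.735, -0.139]
force: [-1.3, -0.1, 0.3]
width: 0.5
clock: 13.7
tcp_pos: [459.5, 206.6, 229.5]
ee_rot: [-0.15, 0.692, -0.69, 0.149]
force: [-0.5, 0.3, -0.3]
width: 0.502
[459.5 206.6 229.5] [-0.2  0.7 -0.7  0.1]
grip_rod 0.8 [507.1 204.7 143.7]
pointer 0.87 [570.6 162.4 111.7]
index_mark 0.53 [516.9 162.2  83.2]
loop_hinge 0.74 [567.6 208.4 114.4]
[[ -0.9   0.1  -0.4 431.1]
 [ -0.   -1.   -0.3 129.4]
 [ -0.4  -0.3   0.9 293.9]]
13.95
[ 0.3  0.1  2.  -0.2  0.6 -2.8] [ -6.8 -46.8 171.9]
[-0.1 -0.1 -0. ]
```

View pics/w7.png

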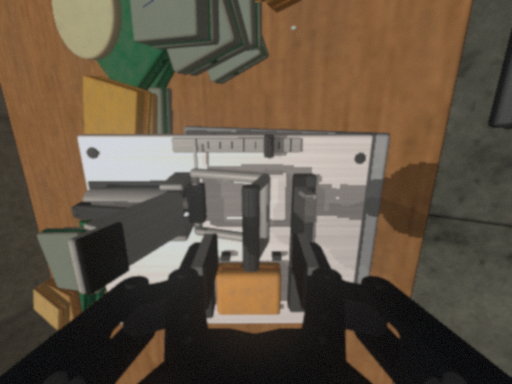

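The picture's left side is up-slope. The rod at (256,220) sits midway between the fingers, the index clip is at (269,145) and the pointer arm near (200,155). I measure all three.

```bash
python3 - <<'E'
from rel import *
n='w7'; m=pickle.load(open('pics/%s_m.pkl'%n,'rb')); d=np.load('pics/%s_d.npy'%n)
im=cv2.imread('pics/w7.png')
pts=np.array([np.r_[u,v,b(px(m,d,u,v))] for v in range(125,280) for u in range(170,310)])
rod=pts[(pts[:,4]>60)&(pts[:,4]<85)&(abs(pts[:,2]+8)<16)&(pts[:,3]>-80)&(pts[:,3]<-15)]
top=rod[rod[:,4]>rod[:,4].max()-1]; print("rod",rod[:,2:].min(0),rod[:,2:].max(0),top[:,2:].mean(0))
f=pts[(pts[:,3]<-80)&(pts[:,4]>9)]
for u,v in [(195,150),(197,160),(206,160),(209,150)]: print(u,v,b(px(m,d,u,v)))
fi=f[(f[:,2]<0)]; print("idx",fi[:,2:].min(0),fi[:,2:].max(0)); t=fi[fi[:,4]>fi[:,4].max()-2]; print(t[:,2:].mean(0),len(t))
fp=f[(f[:,2]>10)]; print("ptr",fp[:,2:].min(0),fp[:,2:].max(0),fp[:,2:].mean(0))
cv2.imwrite('pics/c7.png',cv2.resize(im[120:270,165:320],None,fx=4,fy=4,interpolation=cv2.INTER_NEAREST))
E
```

```text
rod [-14.1 -77.3  60. ] [ -1.1 -16.7  78.5] [ -6.9 -45.6  77.8]
195 150 [ 38.6 -91.1  14.9]
197 160 [ 40.3 -80.2   0.9]
206 160 [ 32.3 -80.3   1.4]
209 150 [ 28.8 -89.5   4.6]
idx [ -25.3 -124.6    9.1] [ -7.8 -85.3 238.6]
[  -7.8 -124.6  238.6] 101
ptr [ 37.9 -95.   10.8] [ 40.7 -80.   15.2] [ 39.3 -87.8  13.6]
```

View pics/c7.png

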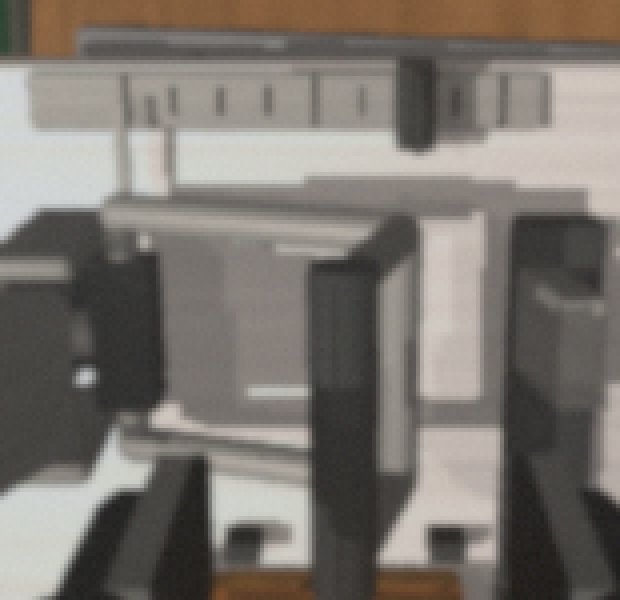

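```bash
python3 - <<'E'
from rel import *
n='w7'; m=pickle.load(open('pics/%s_m.pkl'%n,'rb')); d=np.load('pics/%s_d.npy'%n)
pts=np.array([np.r_[u,v,b(px(m,d,u,v))] for v in range(125,165) for u in range(170,310)])
f=pts[(pts[:,3]<-80)&(pts[:,4]>6)&(pts[:,4]<30)&(pts[:,2]<0)]
print(len(f)); 
for zl in (6,10,14,18):
    g=f[f[:,4]>zl]; 
    if len(g): print(zl,len(g),g[:,2:].min(0),g[:,2:].max(0),g[:,2:].mean(0))
E
python3 -m creep '[{"dx":4.2,"dy":0,"dz":-9,"ax":0,"ay":0,"az":0},{"dx":8.5,"dy":0,"dz":-18,"ax":0,"ay":0,"az":0},{"dx":12.7,"dy":0,"dz":-27,"ax":0,"ay":0,"az":0},{"dx":16.5,"dy":0,"dz":-35.4,"ax":0,"ay":0,"az":0},{"dx":16.5,"dy":0,"dz":-35.4,"ax":0,"ay":0,"az":0}]'; python3 rel.py w7
```

```text
257
6 257 [ -47.8 -103.1    6. ] [ -3.8 -85.3  25.9] [-21.7 -94.7  16. ]
10 227 [ -25.3 -103.1   11.2] [-17.7 -85.3  25.9] [-21.3 -94.7  17.3]
14 211 [ -25.3 -102.5   14. ] [-17.7 -85.3  25.9] [-21.3 -94.3  17.6]
18 63 [ -22.3 -102.1   18. ] [-20.5 -86.   25.9] [-21.3 -94.5  23.5]
clock: 14.45
tcp_pos: [476.4, 206.5, 196.2]
ee_rot: [-0.152, 0.691, -0.69, 0.15]
force: [0.0, 0.5, -0.5]
width: 0.498
tcp [ -8.1 -47.5 130.9] [ 0.   0.5 -0.5] [-0.2  0.7 -0.7  0.2]
```

Index fin at bed x -21.3 and pointer at 39.3, so the draw is about 60.6 mm. I close on the rod.

```bash
python3 -m creep '[{"dx":0,"dy":0,"dz":0,"ax":0,"ay":0,"az":0},{"dx":0,"dy":0,"dz":0,"ax":0,"ay":0,"az":0},{"dx":0,"dy":0,"dz":0,"ax":0,"ay":0,"az":0},{"dx":0,"dy":0,"dz":0,"ax":0,"ay":0,"az":0},{"dx":0,"dy":0,"dz":0,"ax":0,"ay":0,"az":0}]' -1; python3 rel.py w7; python3 bedlm.py w8 wrist pointer index_mark
```

```text
clock: 14.95
tcp_pos: [476.4, 206.9, 198.2]
ee_rot: [-0.153, 0.691, -0.69, 0.151]
force: [-2.0, -0.1, 1.3]
width: 0.115
tcp [ -7.3 -47.1 132.7] [-2.  -0.1  1.3] [-0.2  0.7 -0.7  0.2]
[476.4 206.9 198.2] [-0.2  0.7 -0.7  0.2]
pointer 0.7 [569.7 161.4 110.4]
index_mark 0.83 [514.8 160.3  84.8]
[[ -0.9   0.1  -0.4 447.5]
 [ -0.   -1.   -0.3 129.5]
 [ -0.4  -0.3   0.9 262.2]]
15.1
```

View pics/w8.png

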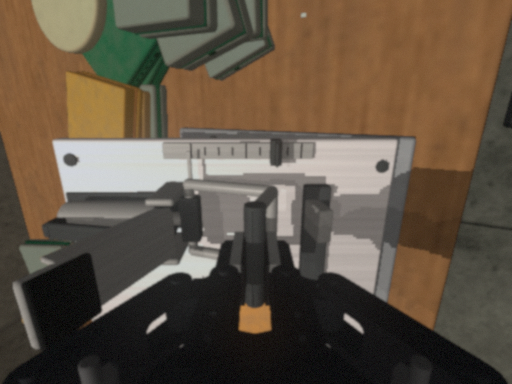

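The rod is gripped and the index shows at (277,150). I raise the loop and draw to just short of the index.

```bash
python3 -m creep '[{"dx":-6.1,"dy":0,"dz":1.3,"ax":0,"ay":0,"az":0},{"dx":-11.4,"dy":0,"dz":3,"ax":0,"ay":0,"az":0},{"dx":-22.2,"dy":0,"dz":-2.1,"ax":0,"ay":0,"az":0},{"dx":-33.1,"dy":0,"dz":-7.1,"ax":0,"ay":0,"az":0},{"dx":-42.2,"dy":0,"dz":-11.4,"ax":0,"ay":0,"az":0}]'; python3 -m creep '[{"dx":0,"dy":0,"dz":0,"ax":0,"ay":0,"az":0},{"dx":0,"dy":0,"dz":0,"ax":0,"ay":0,"az":0}]' ; python3 rel.py w7; cat > meas.py <<'E'
from rel import *
import sys
n=sys.argv[1]; im,d,m=snap("wrist",n); pickle.dump(m,open('pics/%s_m.pkl'%n,'wb'))
f=192/np.tan(np.radians(m["vfov"])/2)
V,U=np.mgrid[0:384,0:512]; T=np.array(m["world_from_camera"])
P=np.stack([(U-m["cx"])/f*d,-(V-m["cy"])/f*d,-d],-1)@T[:3,:3].T+T[:3,3]
B=(P-O)@A.T
np.save('pics/%s_B.npy'%n,B)
k=(B[...,1]<-78)&(B[...,1]>-106)&(B[...,2]>8)&(B[...,2]<30)&(abs(B[...,0])<60)
g=B[k]
for y0 in range(-104,-78,4):
    q=g[(g[:,1]>=y0)&(g[:,1]<y0+4)]
    if len(q):
        h,e=np.histogram(q[:,0],bins=np.arange(-60,61,2)); print(y0,[(int(e[i]),int(h[i]),round(float(q[(q[:,0]>=e[i])&(q[:,0]<e[i+1]),2].max()),1)) for i in range(len(h)) if h[i]])
u0,v0=230,100
cv2.imwrite('pics/%s_c.png'%n,cv2.resize(im[110:260,180:340],None,fx=4,fy=4,interpolation=cv2.INTER_CUBIC))
print("tcp",b(r.observe()["tcp_pos"]),r.observe()["force"],r.observe()["clock"])
E
python3 meas.py w9
```

```text
clock: 15.6
tcp_pos: [437.8, 207.3, 188.3]
ee_rot: [-0.157, 0.691, -0.689, 0.153]
force: [17.8, -3.2, -9.7]
width: 0.111
clock: 15.8
tcp_pos: [438.3, 207.3, 188.5]
ee_rot: [-0.157, 0.691, -0.689, 0.153]
force: [17.7, -2.9, -11.7]
width: 0.111
tcp [-45.9 -46.7 140. ] [ 17.7  -2.9 -11.7] [-0.2  0.7 -0.7  0.2]
-104 [(-26, 15, 16.5), (-24, 20, 24.5), (-22, 16, 24.6), (-20, 12, 15.6), (-18, 3, 14.5)]
-100 [(-26, 21, 17.1), (-24, 24, 24.4), (-22, 12, 24.3), (-20, 12, 16.4), (-18, 2, 15.2)]
-96 [(-26, 18, 15.8), (-24, 27, 24.7), (-22, 12, 26.1), (-20, 12, 16.3), (-6, 12, 15.3), (-4, 4, 14.3)]
-92 [(-26, 16, 15.9), (-24, 24, 24.5), (-22, 10, 25.2), (-20, 10, 16.9), (-18, 1, 14.0), (-6, 16, 14.9), (-4, 5, 14.1)]
-88 [(-26, 11, 15.9), (-24, 15, 24.7), (-22, 4, 25.1), (-20, 8, 15.7), (-18, 3, 14.9), (-6, 13, 14.9), (-4, 9, 15.4)]
-84 [(-6, 16, 14.6), (-4, 5, 14.1)]
-80 [(-6, 9, 15.4), (-4, 3, 14.5)]
tcp [-45.7 -46.8 140. ] [ 16.8  -1.6 -10.7] 15.85
```

View pics/w9_c.png

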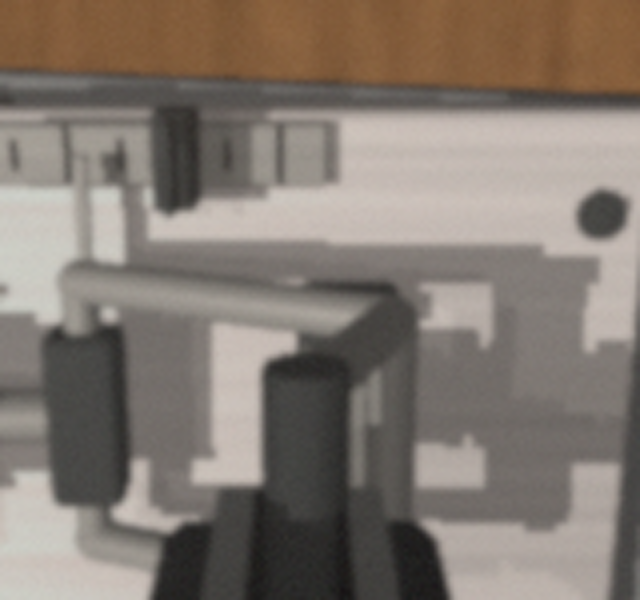

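View pics/w9.png

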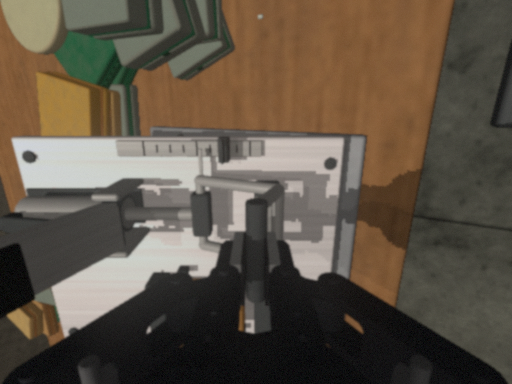

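```bash
cat > gap.py <<'E'
import numpy as np,sys
B=np.load('pics/%s_B.npy'%sys.argv[1])
def st(k): g=B[k]; return len(g),g.mean(0).round(2),np.median(g[:,0]).round(2),g[:,0].min().round(1),g[:,0].max().round(1)
y=B[...,1];z=B[...,2];x=B[...,0]
print("fin",st((y<-86)&(y>-104)&(z>18.5)&(z<30)&(x>-40)&(x<0)))
print("clip",st((y<-86)&(y>-104)&(z>13)&(z<17.5)&(x>-30)&(x<-16)))
print("ptr",st((y<-78)&(y>-85)&(z>9)&(z<20)&(abs(x)<60)))
E
python3 gap.py w9; python3 gap.py w9; python3 -m creep '[{"dx":-4.5,"dy":0,"dz":-2.1,"ax":0,"ay":0,"az":0},{"dx":-9.1,"dy":0,"dz":-4.2,"ax":0,"ay":0,"az":0},{"dx":-12.7,"dy":0,"dz":-5.9,"ax":0,"ay":0,"az":0},{"dx":-12.7,"dy":0,"dz":-5.9,"ax":0,"ay":0,"az":0}]'; python3 meas.py w10 | tail -1;python3 gap.py w10
```

```text
fin (87, array([-21.85, -94.76,  23.38]), np.float64(-21.95), np.float64(-22.8), np.float64(-20.6))
clip (183, array([-22.15, -94.92,  15.1 ]), np.float64(-23.01), np.float64(-25.7), np.float64(-17.5))
ptr (37, array([ -4.65, -81.3 ,  13.42]), np.float64(-4.8), np.float64(-5.9), np.float64(-3.3))
fin (87, array([-21.85, -94.76,  23.38]), np.float64(-21.95), np.float64(-22.8), np.float64(-20.6))
clip (183, array([-22.15, -94.92,  15.1 ]), np.float64(-23.01), np.float64(-25.7), np.float64(-17.5))
ptr (37, array([ -4.65, -81.3 ,  13.42]), np.float64(-4.8), np.float64(-5.9), np.float64(-3.3))
clock: 16.25
tcp_pos: [426.4, 207.4, 183.2]
ee_rot: [-0.158, 0.69, -0.689, 0.154]
force: [20.4, -2.7, -10.5]
width: 0.113
tcp [-58.5 -46.5 140.2] [ 20.6  -3.7 -11.2] 16.3
fin (103, array([-21.99, -94.45,  23.09]), np.float64(-22.14), np.float64(-22.9), np.float64(-20.5))
clip (192, array([-21.92, -94.68,  14.95]), np.float64(-23.01), np.float64(-25.7), np.float64(-16.0))
ptr (38, array([-16.92, -81.72,  13.71]), np.float64(-16.77), np.float64(-23.8), np.float64(-15.4))
```

View pics/w10_c.png

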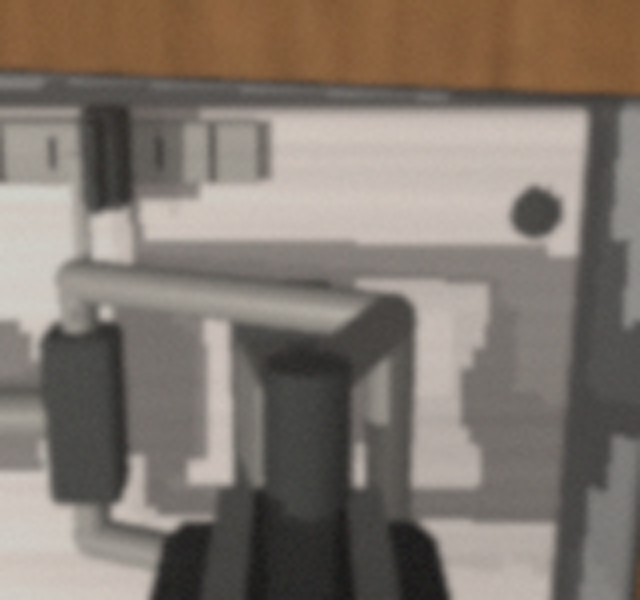

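About 5 mm remains, so I advance 4 mm and measure again.

```bash
python3 -m creep '[{"dx":-1.8,"dy":0,"dz":-0.8,"ax":0,"ay":0,"az":0},{"dx":-3.6,"dy":0,"dz":-1.7,"ax":0,"ay":0,"az":0},{"dx":-3.6,"dy":0,"dz":-1.7,"ax":0,"ay":0,"az":0}]'; python3 meas.py w11 ;python3 gap.py w11
```

```text
clock: 16.6
tcp_pos: [423.5, 207.5, 181.9]
ee_rot: [-0.158, 0.69, -0.689, 0.154]
force: [21.0, -3.4, -11.1]
width: 0.11
-104 [(-26, 21, 15.8), (-24, 23, 24.5), (-22, 14, 24.9), (-20, 10, 15.5), (-18, 3, 15.0)]
-100 [(-26, 22, 16.0), (-24, 30, 24.6), (-22, 12, 25.0), (-20, 5, 15.6), (-18, 4, 15.5)]
-96 [(-26, 20, 16.2), (-24, 30, 24.7), (-22, 12, 25.1), (-20, 6, 16.5)]
-92 [(-26, 22, 15.8), (-24, 35, 25.1), (-22, 10, 25.6), (-20, 3, 15.6), (-18, 4, 15.1)]
-88 [(-26, 12, 16.1), (-24, 13, 23.9), (-22, 8, 24.6), (-20, 3, 15.8), (-18, 2, 15.1)]
-84 [(-22, 11, 14.9), (-20, 10, 15.1)]
-80 [(-22, 3, 14.2), (-20, 6, 15.1)]
tcp [-61.9 -46.5 140.3] [ 21.   -4.  -11.8] 16.65
fin (103, array([-22.  , -94.25,  23.07]), np.float64(-22.16), np.float64(-22.9), np.float64(-20.4))
clip (174, array([-22.68, -95.32,  15.07]), np.float64(-23.31), np.float64(-25.8), np.float64(-17.6))
ptr (32, array([-19.91, -81.31,  13.81]), np.float64(-19.99), np.float64(-21.2), np.float64(-18.5))
```

View pics/w11_c.png

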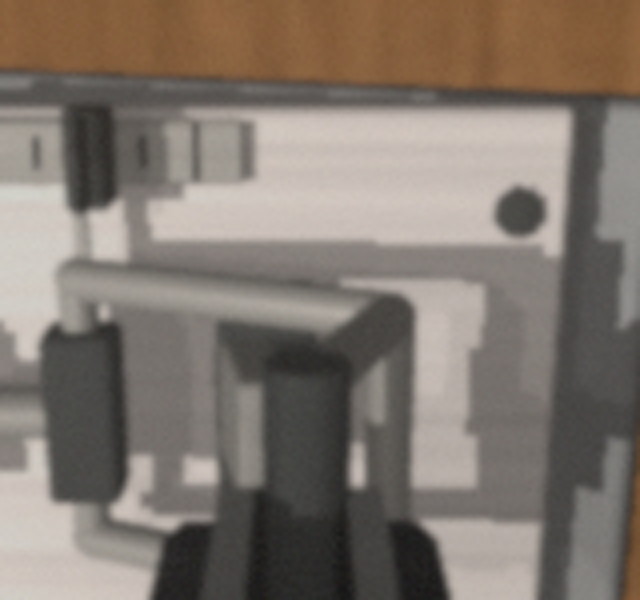

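```bash
python3 -m creep '[{"dx":-0.8,"dy":0,"dz":-0.4,"ax":0,"ay":0,"az":0},{"dx":-1.6,"dy":0,"dz":-0.7,"ax":0,"ay":0,"az":0},{"dx":-1.6,"dy":0,"dz":-0.7,"ax":0,"ay":0,"az":0}]'; python3 meas.py w12 |tail -1;python3 gap.py w12
```

```text
clock: 16.95
tcp_pos: [422.2, 207.5, 181.3]
ee_rot: [-0.158, 0.69, -0.689, 0.154]
force: [21.9, -3.0, -9.9]
width: 0.11
tcp [-63.4 -46.4 140.3] [ 21.1  -3.3 -10.4] 17.0
fin (100, array([-22.03, -94.38,  23.12]), np.float64(-22.21), np.float64(-22.9), np.float64(-20.3))
clip (172, array([-22.77, -95.2 ,  15.01]), np.float64(-23.42), np.float64(-25.9), np.float64(-17.6))
ptr (36, array([-21.19, -81.59,  13.75]), np.float64(-21.18), np.float64(-22.6), np.float64(-19.8))
```

View pics/w12_c.png

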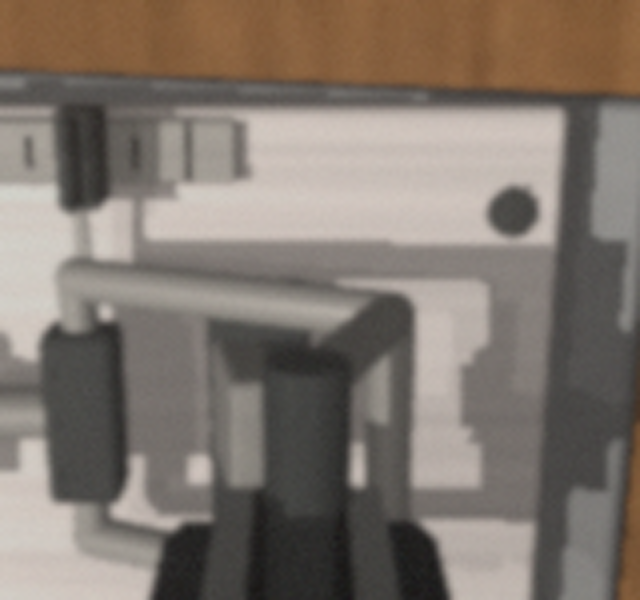

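About 0.6 mm is left. I take up 0.4 mm more and hold for over a second.

```bash
python3 -m creep '[{"dx":-0.4,"dy":0,"dz":-0.2,"ax":0,"ay":0,"az":0},{"dx":-0.4,"dy":0,"dz":-0.2,"ax":0,"ay":0,"az":0},{"dx":-0.4,"dy":0,"dz":-0.2,"ax":0,"ay":0,"az":0},{"dx":-0.4,"dy":0,"dz":-0.2,"ax":0,"ay":0,"az":0},{"dx":-0.4,"dy":0,"dz":-0.2,"ax":0,"ay":0,"az":0}]'; python3 meas.py w13 |tail -1;python3 gap.py w13
python3 -m creep '[{"dx":0,"dy":0,"dz":0,"ax":0,"ay":0,"az":0},{"dx":0,"dy":0,"dz":0,"ax":0,"ay":0,"az":0},{"dx":0,"dy":0,"dz":0,"ax":0,"ay":0,"az":0},{"dx":0,"dy":0,"dz":0,"ax":0,"ay":0,"az":0},{"dx":0,"dy":0,"dz":0,"ax":0,"ay":0,"az":0}]'
python3 -m creep '[{"dx":0,"dy":0,"dz":0,"ax":0,"ay":0,"az":0},{"dx":0,"dy":0,"dz":0,"ax":0,"ay":0,"az":0},{"dx":0,"dy":0,"dz":0,"ax":0,"ay":0,"az":0},{"dx":0,"dy":0,"dz":0,"ax":0,"ay":0,"az":0},{"dx":0,"dy":0,"dz":0,"ax":0,"ay":0,"az":0}]';python3 meas.py w14 |tail -1;python3 gap.py w14; python3 - <<'E'
from rel import *
B=np.load('pics/w14_B.npy')[100:300,180:340].reshape(-1,3)
rod=B[(B[:,2]>65)&(B[:,2]<95)&(B[:,1]<-55)&(B[:,1]>-80)]; print(rod.min(0),rod.max(0),rod[rod[:,2]>rod[:,2].max()-1].mean(0))
h=B[(B[:,2]>12)&(B[:,2]<30)&(B[:,1]<-30)&(B[:,1]>-66)&(B[:,0]>-40)&(B[:,0]<0)]; print(h.min(0),h.max(0))
E
```

```text
clock: 17.5
tcp_pos: [421.9, 207.5, 181.2]
ee_rot: [-0.158, 0.69, -0.689, 0.154]
force: [21.1, -4.6, -9.7]
width: 0.109
tcp [-63.8 -46.4 140.3] [ 21.2  -3.7 -11.4] 17.55
fin (102, array([-21.97, -94.11,  23.09]), np.float64(-22.15), np.float64(-23.0), np.float64(-20.5))
clip (167, array([-22.85, -95.37,  15.13]), np.float64(-23.48), np.float64(-25.8), np.float64(-17.7))
ptr (36, array([-21.49, -81.58,  13.77]), np.float64(-21.53), np.float64(-22.8), np.float64(-20.1))
clock: 18.05
tcp_pos: [421.9, 207.6, 181.2]
ee_rot: [-0.158, 0.69, -0.689, 0.154]
force: [21.5, -2.9, -10.8]
width: 0.111
clock: 18.55
tcp_pos: [421.9, 207.6, 181.2]
ee_rot: [-0.158, 0.69, -0.689, 0.154]
force: [21.1, -2.4, -11.1]
width: 0.109
tcp [-63.7 -46.4 140.3] [ 22.   -4.  -11.4] 18.6
fin (107, array([-21.98, -94.26,  22.92]), np.float64(-22.19), np.float64(-22.8), np.float64(-20.5))
clip (169, array([-22.9 , -95.29,  15.08]), np.float64(-23.48), np.float64(-25.8), np.float64(-17.6))
ptr (38, array([-21.45, -81.37,  13.67]), np.float64(-21.51), np.float64(-22.8), np.float64(-19.9))
[-74.  -77.5  65.2] [-51.2 -55.   95. ] [-62.2 -57.4  94.5]
[-28.7 -65.9  13.6] [ -5.7 -30.2  26.6]
```

Held at the index for over 1.5 s: the pointer's visible extent is -22.8..-19.9 and the fin's is -22.8..-20.5. Before lowering I check the loop angle.

```bash
python3 - <<'E'
from rel import *
B=np.load('pics/w14_B.npy')[100:300,150:360].reshape(-1,3)
rod=B[(B[:,2]>60)&(B[:,2]<90)&(B[:,1]<-66)&(B[:,1]>-80)]; print(len(rod),rod.min(0),rod.max(0),rod[rod[:,2]>rod[:,2].max()-1].mean(0))
bar=B[(B[:,2]>30)&(B[:,2]<56)&(B[:,1]<-40)&(B[:,1]>-66)&(B[:,0]<-60)]; print(len(bar),bar.min(0),bar.max(0))
k=B[(B[:,2]>30)&(B[:,2]<37)&(B[:,1]<-34)&(B[:,1]>-60)&(B[:,0]>-65)&(B[:,0]<-40)]; print(len(k),k.min(0) if len(k) else 0,k.max(0) if len(k) else 0)
E
```

```text
665 [-73.7 -77.5  60.1] [-57.5 -66.   81.6] [-63.3 -71.5  81. ]
408 [-80.9 -66.   40.4] [-73.  -40.2  47.3]
279 [-55.6 -59.4  30. ] [-48.7 -38.1  36.7]
```

View pics/w14.png

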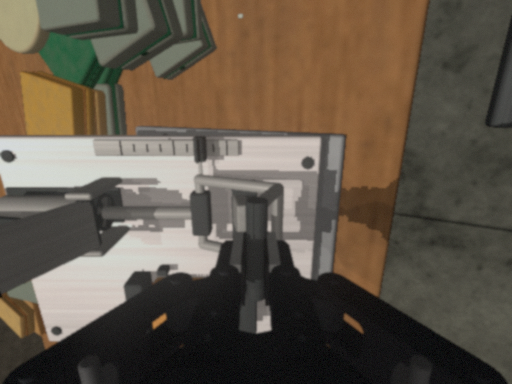

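The loop is at about 0.41 rad with the bar at x -77, which is beyond the keeper's hooking side at -59. I lower it along the arc, easing the slide in slightly.

```bash
python3 -m creep '[{"dx":-1.1,"dy":0,"dz":-3,"ax":0,"ay":0,"az":0},{"dx":-2.2,"dy":0,"dz":-6,"ax":0,"ay":0,"az":0},{"dx":-3.7,"dy":0,"dz":-12,"ax":0,"ay":0,"az":0},{"dx":-4.5,"dy":0,"dz":-18.7,"ax":0,"ay":0,"az":0},{"dx":-4.5,"dy":0,"dz":-18.7,"ax":0,"ay":0,"az":0}]'; python3 meas.py w15 |tail -1;python3 gap.py w15|tail -1; cat > loop.py <<'E'
from rel import *
B=np.load('pics/%s_B.npy'%sys.argv[1])[100:300,150:360].reshape(-1,3)
rod=B[(B[:,2]>45)&(B[:,2]<90)&(B[:,1]<-66)&(B[:,1]>-79)&(abs(B[:,0]+65)<40)]; print("rod",len(rod),rod.min(0),rod.max(0),rod[rod[:,2]>rod[:,2].max()-1].mean(0))
bar=B[(B[:,2]>10)&(B[:,2]<56)&(B[:,1]<-40)&(B[:,1]>-66)&(B[:,0]<-60)]; print("bar",len(bar),bar.min(0),bar.max(0))
E
python3 loop.py w15
```

```text
clock: 19.1
tcp_pos: [417.5, 207.8, 162.8]
ee_rot: [-0.159, 0.69, -0.689, 0.154]
force: [16.4, -5.9, -0.1]
width: 0.108
tcp [-75.3 -46.1 125.7] [16.8 -5.3 -1.7] 19.15
ptr (38, array([-18.07, -81.14,  13.7 ]), np.float64(-17.88), np.float64(-19.7), np.float64(-16.7))
rod 628 [-80.4 -77.5  45.1] [-68.5 -66.   67.1] [-74.8 -71.1  66.4]
bar 152 [-81.4 -66.   10.1] [-60.1 -40.2  25.8]
```

View pics/w15.png

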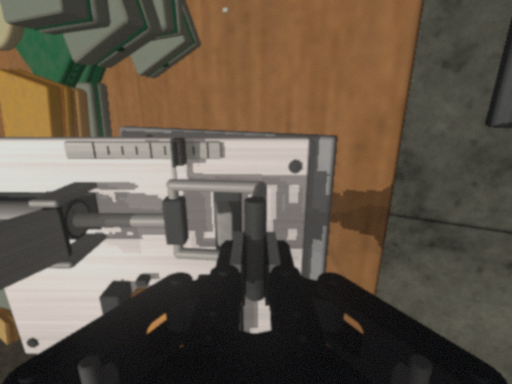

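The slide is at about 0.057 and the loop at about 0.1 rad. I lower the rest.

```bash
python3 -m creep '[{"dx":0,"dy":0,"dz":-3,"ax":0,"ay":0,"az":0},{"dx":0,"dy":0,"dz":-6,"ax":0,"ay":0,"az":0},{"dx":0,"dy":0,"dz":-6,"ax":0,"ay":0,"az":0}]'; python3 meas.py w16 |tail -1;python3 gap.py w16|tail -1;python3 loop.py w16
```

```text
clock: 19.45
tcp_pos: [417.8, 207.9, 157.4]
ee_rot: [-0.159, 0.69, -0.689, 0.155]
force: [15.1, -5.1, -0.2]
width: 0.115
tcp [-77.5 -46.  120.5] [15.4 -5.4 -0.3] 19.5
ptr (49, array([-16.71, -81.56,  13.6 ]), np.float64(-16.55), np.float64(-23.2), np.float64(-15.1))
rod 579 [-82.2 -77.5  45.1] [-70.5 -66.   62. ] [-76.  -71.   61.3]
bar 259 [-92.9 -65.9  10. ] [-60.  -40.1  56. ]
```

View pics/w16_c.png

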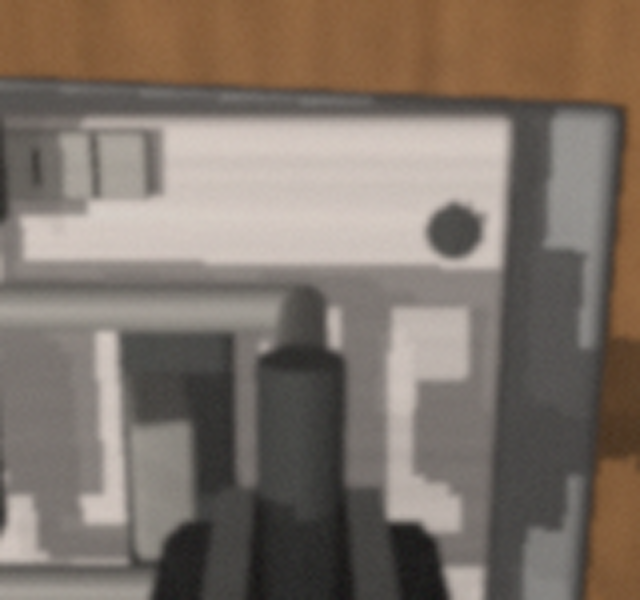

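The loop is down at about 0.01 rad, the bar is at x -76 and the fingertips are clear above the keeper. I let it come up the slope.

```bash
python3 -m creep '[{"dx":4.5,"dy":0,"dz":2.1,"ax":0,"ay":0,"az":0},{"dx":9,"dy":0,"dz":4.2,"ax":0,"ay":0,"az":0},{"dx":12.7,"dy":0,"dz":5.9,"ax":0,"ay":0,"az":0},{"dx":16.3,"dy":0,"dz":7.6,"ax":0,"ay":0,"az":0},{"dx":16.3,"dy":0,"dz":7.6,"ax":0,"ay":0,"az":0}]'; python3 meas.py w17 |tail -1;python3 gap.py w17|tail -1;python3 loop.py w17
```

```text
clock: 20.0
tcp_pos: [433.2, 207.6, 164.5]
ee_rot: [-0.158, 0.69, -0.689, 0.154]
force: [12.0, -2.6, 1.2]
width: 0.109
tcp [-60.9 -46.4 120.4] [11.2 -3.2  0.5] 20.05
ptr (47, array([ 3.000e-02, -8.145e+01,  1.349e+01]), np.float64(0.13), np.float64(-1.6), np.float64(1.6))
rod 590 [-65.6 -77.4  45.1] [-53.8 -66.   61.9] [-59.7 -71.6  61.3]
bar 51 [-76.2 -64.   51.7] [-65.1 -52.6  56. ]
```

View pics/w17.png

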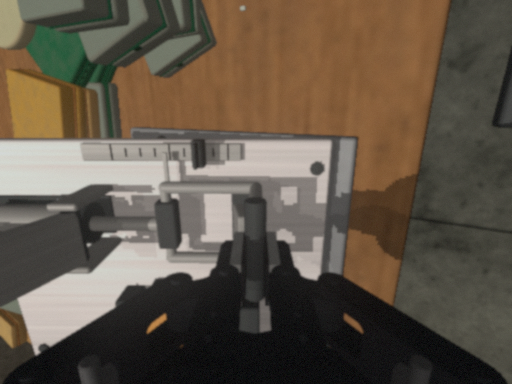

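```bash
python3 -m creep '[{"dx":2.7,"dy":0,"dz":1.3,"ax":0,"ay":0,"az":0},{"dx":5.4,"dy":0,"dz":2.5,"ax":0,"ay":0,"az":0},{"dx":8.2,"dy":0,"dz":3.8,"ax":0,"ay":0,"az":0},{"dx":8.2,"dy":0,"dz":3.8,"ax":0,"ay":0,"az":0}]'; python3 meas.py w18 |tail -1;python3 gap.py w18|tail -1;python3 loop.py w18
```

```text
clock: 20.45
tcp_pos: [440.3, 207.4, 167.7]
ee_rot: [-0.157, 0.69, -0.689, 0.154]
force: [8.5, -2.5, 0.2]
width: 0.108
tcp [-52.8 -46.6 120.3] [ 9.1 -2.2  0.9] 20.5
ptr (50, array([  7.13, -81.55,  13.33]), np.float64(7.63), np.float64(-24.6), np.float64(9.3))
rod 583 [-57.8 -77.6  45.1] [-46.1 -66.   62.5] [-51.9 -71.4  61.8]
bar 39 [-68.1 -57.8  52.5] [-60.1 -52.7  56. ]
```

View pics/w18.png

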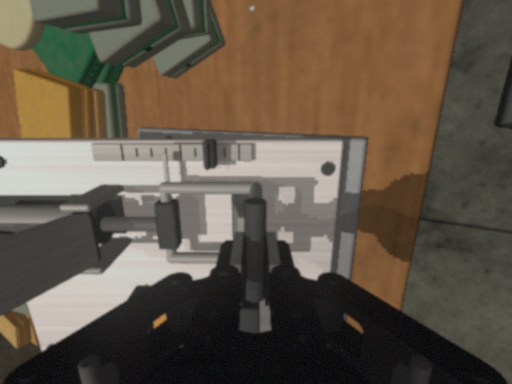

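```bash
python3 -m creep '[{"dx":0.9,"dy":0,"dz":0.4,"ax":0,"ay":0,"az":0},{"dx":1.8,"dy":0,"dz":0.8,"ax":0,"ay":0,"az":0},{"dx":2.7,"dy":0,"dz":1.3,"ax":0,"ay":0,"az":0},{"dx":2.7,"dy":0,"dz":1.3,"ax":0,"ay":0,"az":0}]'; python3 meas.py w19 |tail -1;python3 gap.py w19|tail -1
```

```text
clock: 20.9
tcp_pos: [442.3, 207.4, 168.6]
ee_rot: [-0.157, 0.691, -0.689, 0.153]
force: [8.3, -2.5, 1.0]
width: 0.109
tcp [-50.6 -46.6 120.3] [ 7.6 -2.3  0.5] 20.95
ptr (49, array([  9.84, -81.3 ,  13.48]), np.float64(9.65), np.float64(8.7), np.float64(11.3))
```

View pics/w19_c.png

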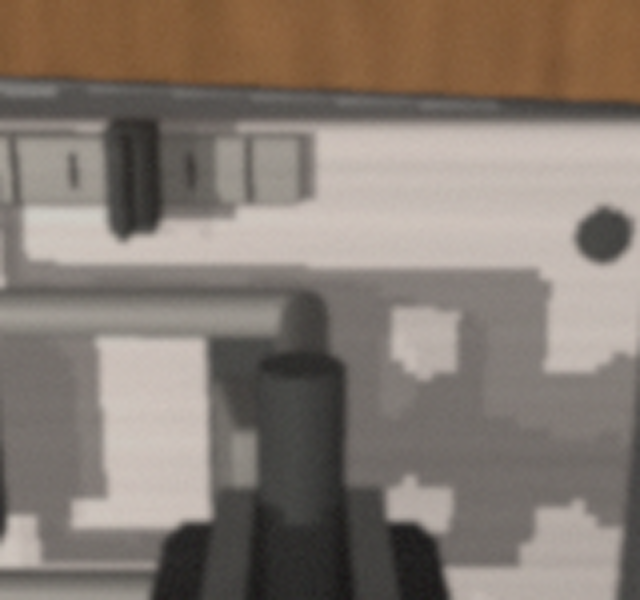

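```bash
python3 - <<'E'
import numpy as np
for n in ("w16","w17","w18","w19"):
    B=np.load('pics/%s_B.npy'%n); r=B[225:240].reshape(-1,3)
    for lo,hi in ((8,14),(28,38)):
        k=r[(r[:,1]<-31)&(r[:,1]>-66)&(r[:,2]>lo)&(r[:,2]<hi)&(r[:,0]<0)&(r[:,0]>-80)]
        print(n,lo,len(k),k[:,0].min() if len(k) else 0,k[:,0].max() if len(k) else 0)
E
```

```text
w16 8 122 -63.739854411157545 -43.82998657818253
w16 28 237 -59.186032371226915 -48.622108434436456
w17 8 23 -43.65609935253278 -6.443430018487139
w17 28 49 -52.13546732492954 -47.10629943402363
w18 8 22 -36.009750147016 -34.924745168162914
w18 28 50 -44.421903696269716 -39.49568728688546
w19 8 20 -33.85060984695391 -32.85824351958118
w19 28 49 -42.280642558327095 -38.18745375435727
```

The jaw is following the loop: its edge went from -43.8 to -32.9, and it clamps at about -32. A little more up-slope.

```bash
python3 -m creep '[{"dx":0.9,"dy":0,"dz":0.4,"ax":0,"ay":0,"az":0},{"dx":1.8,"dy":0,"dz":0.8,"ax":0,"ay":0,"az":0},{"dx":1.8,"dy":0,"dz":0.8,"ax":0,"ay":0,"az":0}]'; python3 meas.py w20 |tail -1;python3 gap.py w20|tail -1
python3 - <<'E'
import numpy as np
for n in ("w20",):
    B=np.load('pics/%s_B.npy'%n); r=B[225:240].reshape(-1,3)
    for lo,hi in ((8,14),(28,38)):
        k=r[(r[:,1]<-31)&(r[:,1]>-66)&(r[:,2]>lo)&(r[:,2]<hi)&(r[:,0]<0)&(r[:,0]>-80)]
        print(n,lo,len(k),k[:,0].min() if len(k) else 0,k[:,0].max() if len(k) else 0)
E
```

```text
clock: 21.25
tcp_pos: [443.2, 207.3, 168.9]
ee_rot: [-0.156, 0.691, -0.689, 0.153]
force: [6.2, -1.7, 1.4]
width: 0.111
tcp [-49.7 -46.7 120.1] [ 5.7 -1.   1.8] 21.3
ptr (48, array([ 10.56, -81.36,  13.41]), np.float64(10.38), np.float64(9.4), np.float64(12.3))
w20 8 24 -33.29563332372769 -32.22501040793646
w20 28 48 -41.610733762982235 -37.485453511540214
```

The load is transferring to the keeper. I ease a bit more, then release and back out.

```bash
python3 -m creep '[{"dx":1,"dy":0,"dz":0.5,"ax":0,"ay":0,"az":0},{"dx":2.3,"dy":0.3,"dz":1,"ax":0,"ay":0,"az":0},{"dx":2.3,"dy":0.3,"dz":1,"ax":0,"ay":0,"az":0}]'; python3 -m creep '[{"dx":0,"dy":0,"dz":0,"ax":0,"ay":0,"az":0},{"dx":0,"dy":0,"dz":0,"ax":0,"ay":0,"az":0},{"dx":0,"dy":0,"dz":0,"ax":0,"ay":0,"az":0}]' -0.3; python3 meas.py w21 |tail -1;python3 gap.py w21|tail -1;python3 loop.py w21
```

```text
clock: 21.6
tcp_pos: [443.6, 207.3, 168.6]
ee_rot: [-0.154, 0.691, -0.69, 0.152]
force: [2.9, -2.7, 4.0]
width: 0.112
clock: 21.9
tcp_pos: [441.7, 207.0, 166.9]
ee_rot: [-0.152, 0.692, -0.69, 0.15]
force: [0.1, 0.1, -0.1]
width: 0.349
tcp [-51.6 -47.  119. ] [0.5 0.4 0.4] 21.95
ptr (50, array([ 10.82, -81.52,  13.51]), np.float64(10.8), np.float64(9.6), np.float64(12.7))
rod 598 [-54.5 -77.6  45. ] [-42.7 -66.   62.4] [-48.9 -71.7  61.7]
bar 109 [-78.6 -58.6  47.3] [-66.4 -40.4  56. ]
```

View pics/w21.png

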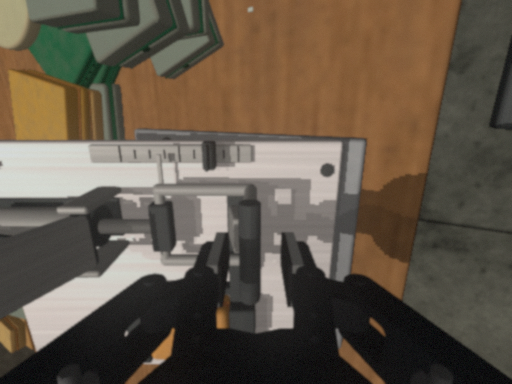

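The load is off: the loop stays down on the keeper, the pointer reads about 0.029 and the force is zero. I back out square to the bed and close the fingers for the lever.

```bash
python3 -m creep '[{"dx":-5,"dy":0,"dz":9,"ax":0,"ay":0,"az":0},{"dx":-13,"dy":0,"dz":27,"ax":0,"ay":0,"az":0},{"dx":-30,"dy":0,"dz":65,"ax":0,"ay":0,"az":0},{"dx":-45,"dy":0,"dz":100,"ax":0,"ay":0,"az":0},{"dx":-45,"dy":0,"dz":120,"ax":0,"ay":0,"az":0}]'; python3 meas.py w22 |tail -1; python3 bedlm.py w22b wrist lever_pivot lever_pad keeper pointer index_mark mould_center; python3 gap.py w22
```

```text
clock: 22.45
tcp_pos: [396.3, 207.5, 290.9]
ee_rot: [-0.154, 0.691, -0.689, 0.151]
force: [-0.1, -0.6, -0.0]
width: 0.349
tcp [-37.4 -46.  252.5] [1.9 1.1 3.1] 22.5
[398.5 208.  294. ] [-0.2  0.7 -0.7  0.2]
lever_pivot 0.76 [569.6 205.6 138.7]
lever_pad 0.78 [553.9 206.3 204.9]
keeper 0.92 [484.1 210.8  92.1]
pointer 0.67 [542.5 163.8 100.9]
index_mark 0.53 [531.9 301.   89. ]
index_mark 0.45 [513.6 158.3  87.4]
mould_center 0.96 [533.2 301.7  88.4]
[[ -0.9   0.1  -0.4 369.2]
 [ -0.   -1.   -0.3 130.4]
 [ -0.4  -0.3   0.9 357.6]]
22.85
fin (30, array([-21.69, -94.42,  23.67]), np.float64(-21.68), np.float64(-22.4), np.float64(-21.0))
clip (79, array([-21.91, -94.61,  15.03]), np.float64(-22.84), np.float64(-25.2), np.float64(-18.2))
ptr (20, array([ 10.92, -81.46,  13.97]), np.float64(10.98), np.float64(9.7), np.float64(12.2))
```

View pics/w22.png

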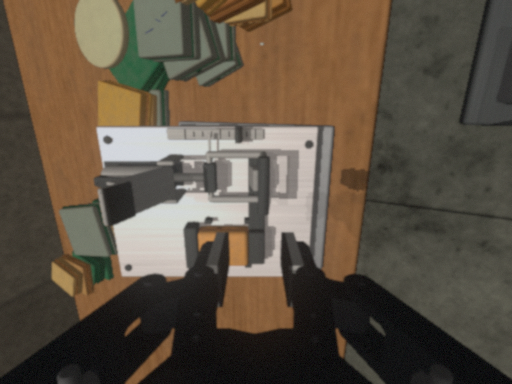

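The mould at (225,245) is held between stop and jaw, the loop is hooked on the keeper near (260,180) and the index is unmoved. I measure the lever face.

```bash
python3 - <<'E'
import numpy as np
B=np.load('pics/w22_B.npy').reshape(-1,3)
k=B[(B[:,1]<-25)&(B[:,1]>-70)&(B[:,0]>40)&(B[:,0]<110)&(B[:,2]>30)&(B[:,2]<140)]
for z in range(34,140,6):
    q=k[(k[:,2]>=z)&(k[:,2]<z+6)]
    if len(q)>3: print(z+3,len(q),np.round([q[:,0].min(),np.median(q[:,0]),q[:,0].max(),q[:,1].min(),q[:,1].max()],1))
E
python3 -m creep '[{"dx":15,"dy":0,"dz":0,"ax":0,"ay":0,"az":0},{"dx":45,"dy":0,"dz":0,"ax":0,"ay":0,"az":0},{"dx":70,"dy":0,"dz":0,"ax":0,"ay":0,"az":0}]' -1; python3 rel.py w7
```

```text
37 28 [ 43.3  45.   55.1 -69.8 -25.1]
43 215 [ 43.1  48.5 109.6 -70.  -25.2]
49 156 [ 44.6  47.6  59.2 -68.4 -30.2]
55 164 [ 47.8  50.4  61.6 -64.  -30.4]
61 181 [ 50.6  53.1  64.8 -64.1 -30.2]
67 173 [ 53.2  55.9  67.4 -64.  -30.7]
73 203 [ 55.8  58.9  71.6 -64.1 -30.2]
79 214 [ 59.2  61.6  72.8 -64.2 -30.1]
85 228 [ 61.8  64.4  76.2 -64.1 -30.3]
91 178 [ 63.9  66.6  79.6 -64.1 -30.3]
97 182 [ 65.   66.7  83.3 -64.2 -31.5]
103 288 [ 66.1  69.   84.2 -64.  -31.3]
109 271 [ 68.9  71.4  79.7 -63.3 -31.2]
115 434 [ 72.   74.9  83.6 -63.1 -31.2]
121 179 [ 74.2  77.1  81.7 -62.6 -32. ]
clock: 23.15
tcp_pos: [470.0, 207.1, 287.5]
ee_rot: [-0.153, 0.691, -0.69, 0.151]
force: [0.3, -0.8, -0.6]
width: 0.005
tcp [ 24.8 -46.9 216.3] [ 0.3 -0.8 -0.6] [-0.2  0.7 -0.7  0.2]
```

```bash
python3 -m creep '[{"dx":13,"dy":0,"dz":-4,"ax":0,"ay":0,"az":0},{"dx":26,"dy":0,"dz":-8,"ax":0,"ay":0,"az":0},{"dx":38.6,"dy":0,"dz":-11.8,"ax":0,"ay":0,"az":0},{"dx":38.6,"dy":0,"dz":-11.8,"ax":0,"ay":0,"az":0}]'; python3 rel.py w7; python3 bedlm.py w23 wrist lever_pad | head -2
```

```text
clock: 23.55
tcp_pos: [507.4, 206.9, 274.9]
ee_rot: [-0.152, 0.691, -0.69, 0.151]
force: [-0.4, -0.4, -0.3]
width: 0.004
tcp [ 53.3 -47.1 189.1] [-0.4 -0.4 -0.3] [-0.2  0.7 -0.7  0.2]
[507.4 206.9 274.9] [-0.2  0.7 -0.7  0.2]
lever_pad 0.68 [557.1 206.7 206.6]
```

View pics/w23.png

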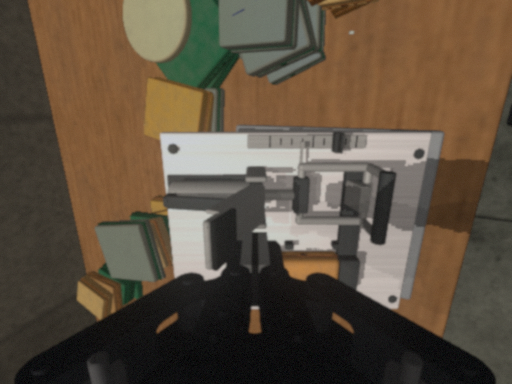

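The closed fingertips stand just down-slope of the pad, with the tips at (255,250) and the pad at (220,235). I push along the arc.

```bash
python3 -m creep '[{"dx":7.4,"dy":0,"dz":2.4,"ax":0,"ay":0,"az":0},{"dx":18.4,"dy":0,"dz":3.1,"ax":0,"ay":0,"az":0},{"dx":28,"dy":0,"dz":3,"ax":0,"ay":0,"az":0},{"dx":39,"dy":0,"dz":0.9,"ax":0,"ay":0,"az":0},{"dx":48,"dy":0,"dz":-2,"ax":0,"ay":0,"az":0}]'; python3 rel.py w7; python3 bedlm.py w24 wrist lever_pad | head -2
```

```text
clock: 24.15
tcp_pos: [556.0, 207.3, 274.7]
ee_rot: [-0.154, 0.691, -0.69, 0.152]
force: [-0.7, 0.4, 2.4]
width: -0.002
tcp [ 97.2 -46.7 168.3] [-0.7  0.4  2.4] [-0.2  0.7 -0.7  0.2]
[556.  207.3 274.7] [-0.2  0.7 -0.7  0.2]
lever_pad 0.63 [588.7 206.2 206.1]
```

View pics/w24.png

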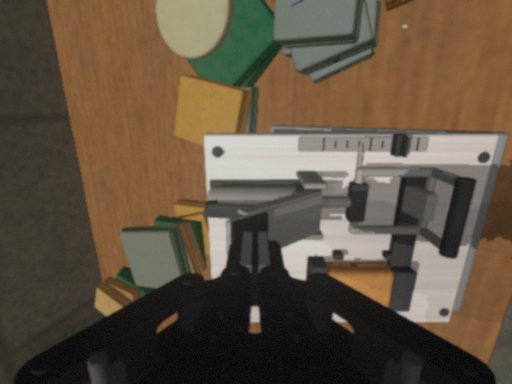

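```bash
python3 -m creep '[{"dx":9.6,"dy":0,"dz":-6.4,"ax":0,"ay":0,"az":0},{"dx":17.9,"dy":0,"dz":-11.9,"ax":0,"ay":0,"az":0},{"dx":28.1,"dy":0,"dz":-20.6,"ax":0,"ay":0,"az":0},{"dx":32.7,"dy":0,"dz":-25.7,"ax":0,"ay":0,"az":0},{"dx":32.7,"dy":0,"dz":-25.7,"ax":0,"ay":0,"az":0}]'; python3 rel.py w7; python3 bedlm.py w25 wrist lever_pad | head -2
```

```text
clock: 24.75
tcp_pos: [587.2, 206.8, 246.3]
ee_rot: [-0.152, 0.691, -0.69, 0.15]
force: [-0.9, -0.4, -0.4]
width: -0.001
tcp [113.5 -47.2 129.5] [-0.9 -0.4 -0.4] [-0.2  0.7 -0.7  0.2]
[587.2 206.8 246.3] [-0.2  0.7 -0.7  0.2]
[[ -0.9   0.1  -0.4 558.5]
```

View pics/w25.png

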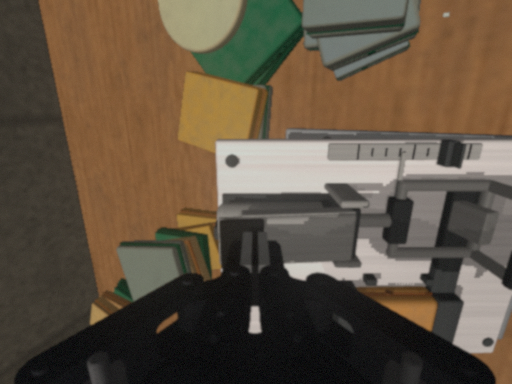

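The lever looks nearly flat and the tool now shows no force. I press on gently until there is a firm stop.

```bash
python3 -m creep '[{"dx":2.5,"dy":0,"dz":-2.2,"ax":0,"ay":0,"az":0},{"dx":4,"dy":0,"dz":-4.5,"ax":0,"ay":0,"az":0},{"dx":4,"dy":0,"dz":-4.5,"ax":0,"ay":0,"az":0}]'; python3 rel.py w7;  python3 -m creep '[{"dx":0.8,"dy":0,"dz":-1.8,"ax":0,"ay":0,"az":0},{"dx":1.3,"dy":0,"dz":-2.7,"ax":0,"ay":0,"az":0},{"dx":1.3,"dy":0,"dz":-2.7,"ax":0,"ay":0,"az":0}]'; python3 rel.py w7
```

```text
clock: 25.15
tcp_pos: [591.1, 207.2, 243.7]
ee_rot: [-0.153, 0.691, -0.69, 0.151]
force: [-0.0, -0.7, -0.1]
width: -0.003
tcp [116.  -46.8 125.4] [-0.  -0.7 -0.1] [-0.2  0.7 -0.7  0.2]
clock: 25.45
tcp_pos: [592.3, 207.2, 241.9]
ee_rot: [-0.153, 0.691, -0.69, 0.151]
force: [-3.0, -0.8, 4.4]
width: -0.001
tcp [116.3 -46.8 123.3] [-3.  -0.8  4.4] [-0.2  0.7 -0.7  0.2]
```

Contact at TCP height 123, which matches the flat position. I press a little further for certainty.

```bash
python3 -m creep '[{"dx":0.6,"dy":0,"dz":-1.4,"ax":0,"ay":0,"az":0},{"dx":0.6,"dy":0,"dz":-1.4,"ax":0,"ay":0,"az":0},{"dx":0.6,"dy":0,"dz":-1.4,"ax":0,"ay":0,"az":0}]'; python3 rel.py w7; python3 -m creep '[{"dx":-4,"dy":0,"dz":9,"ax":0,"ay":0,"az":0},{"dx":-15,"dy":0,"dz":30,"ax":0,"ay":0,"az":0},{"dx":-35,"dy":0,"dz":65,"ax":0,"ay":0,"az":0},{"dx":-75,"dy":0,"dz":90,"ax":0,"ay":0,"az":0},{"dx":-115,"dy":0,"dz":100,"ax":0,"ay":0,"az":0}]';  python3 -m creep '[{"dx":-40,"dy":0,"dz":5,"ax":0,"ay":0,"az":0},{"dx":-75,"dy":0,"dz":5,"ax":0,"ay":0,"az":0},{"dx":-90,"dy":0,"dz":5,"ax":0,"ay":0,"az":0},{"dx":-90,"dy":0,"dz":5,"ax":0,"ay":0,"az":0},{"dx":-90,"dy":0,"dz":5,"ax":0,"ay":0,"az":0}]'; python3 meas.py w26 | tail -1; python3 gap.py w26; python3 bedlm.py w26b wrist lever_pivot lever_pad keeper mould_center pointer index_mark|head -9
```

```text
clock: 25.75
tcp_pos: [592.5, 207.2, 241.6]
ee_rot: [-0.153, 0.691, -0.69, 0.151]
force: [-11.4, -1.2, 12.6]
width: -0.003
tcp [116.3 -46.8 123. ] [-11.4  -1.2  12.6] [-0.2  0.7 -0.7  0.2]
clock: 26.25
tcp_pos: [478.3, 207.3, 343.1]
ee_rot: [-0.155, 0.691, -0.69, 0.152]
force: [0.2, 0.7, 0.7]
width: 0.002
clock: 26.75
tcp_pos: [389.0, 207.4, 345.4]
ee_rot: [-0.154, 0.691, -0.69, 0.152]
force: [0.2, -0.6, -0.2]
width: 0.0
tcp [-24.  -46.7 302.7] [0.5 0.3 0. ] 26.8
fin (13, array([-21.76, -94.61,  24.15]), np.float64(-21.76), np.float64(-21.8), np.float64(-21.8))
clip (70, array([-20.93, -94.48,  15.16]), np.float64(-20.44), np.float64(-24.3), np.float64(-17.8))
ptr (12, array([ 11.53, -81.53,  13.48]), np.float64(11.53), np.float64(10.8), np.float64(12.3))
[389.4 207.3 345.2] [-0.2  0.7 -0.7  0.2]
lever_pivot 0.7 [571.6 207.9 136.3]
lever_pivot 0.43 [484.3 207.8  94.6]
lever_pad 0.92 [626.6 207.3 177.3]
keeper 0.73 [484.4 208.5  93.6]
mould_center 0.95 [533.6 299.4  88. ]
mould_center 0.62 [626.4 206.7 175.9]
pointer 0.61 [542.1 164.  100.7]
index_mark 0.39 [515.1 160.3  81.5]
```

View pics/w26.png

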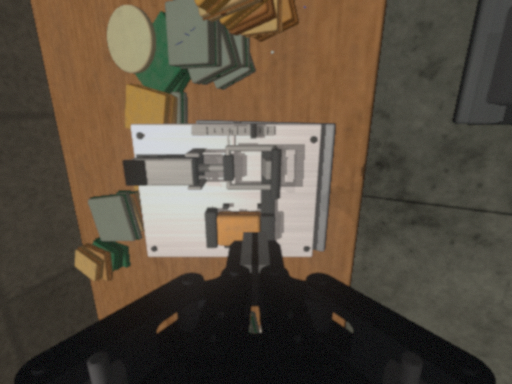

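```bash
python3 - <<'E'
import numpy as np
B=np.load('pics/w26_B.npy').reshape(-1,3)
k=B[(B[:,1]<-36)&(B[:,1]>-58)&(B[:,2]>30)&(B[:,2]<80)]
for x in range(50,145,6):
    q=k[(k[:,0]>=x)&(k[:,0]<x+6)]
    if len(q)>3: print(x+3,len(q),np.round(np.median(q[:,2]),1))
k=B[(abs(B[:,1]-43)<22)&(abs(B[:,0]+4)<60)&(B[:,2]>5)&(B[:,2]<40)]
for x in range(-60,60,6):
    q=k[(k[:,0]>=x)&(k[:,0]<x+6)]
    if len(q)>3: print('m',x+3,len(q),np.round([np.median(q[:,2]),q[:,1].min(),q[:,1].max()],1))
E
python3 - <<'E'
from h import *
np.set_printoptions(precision=1,suppress=True)
im,d,m=snap("scene","scene9"); cv2.imwrite('pics/s9.png',cv2.resize(im[110:230,120:340],None,fx=3,fy=3))
for t in ["small_mould_center","tin_center","pliers_center","mould_center","lever_pad"]:
    print(t,[(round(o["confidence"],2),w(m,o["centre"])) for o in r.landmark_of(t,"scene")[:2]])
print(r.observe()["clock"])
E
```

```text
53 99 46.4
59 86 47.6
65 81 47.8
71 86 47.7
77 87 47.8
83 86 47.9
89 84 47.8
95 82 47.6
101 85 47.7
107 105 48.1
113 91 51.1
119 89 51.1
125 87 51.2
131 89 51.4
137 12 50.6
m -51 79 [21.8 21.  58.2]
m -45 101 [22.2 21.  58. ]
m -39 77 [22.1 21.1 54.7]
m -33 73 [21.8 21.1 50.2]
m -27 62 [24.1 21.1 43.2]
m -21 61 [24.3 21.  43. ]
m -15 76 [24.8 21.  43.1]
m -9 67 [24.7 22.  52.8]
m -3 95 [24.7 21.5 56.8]
m 3 105 [24.8 21.6 57. ]
m 9 115 [24.9 21.2 61.2]
m 15 118 [25.1 21.3 63.5]
m 21 120 [25.  21.3 63.3]
m 27 99 [24.3 21.1 64. ]
m 33 138 [22.5 21.1 64.3]
m 39 116 [22.7 21.3 64.6]
m 45 81 [22.4 21.1 64.8]
small_mould_center [(0.49, array([ 589.7, -136.1,   12.5])), (0.22, array([ 426.2, -432.1,    4.1]))]
tin_center [(0.85, array([ 426.8, -431.4,    9.7])), (0.61, array([548.2, 248.5,  89.6]))]
pliers_center [(0.73, array([ 580.2, -271.2,    2.5]))]
mould_center [(0.74, array([ 429. , -432. ,    7.9])), (0.59, array([532.3, 298.8,  94.2]))]
lever_pad [(0.79, array([623.7, 202.5, 177.8]))]
27.45
```

View pics/s9.png

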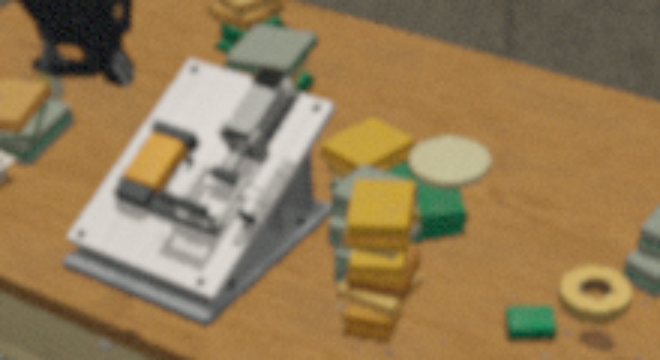

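The lever pad is level at 51 mm, so it is flat. The mould is flat in the nest between jaw and stop, and the bystanders have not moved. I hand in.

```bash
python3 -c "
from workcell import r
print(r.finish_job()); print(r.observe()['clock'])"
```

```text
the job is handed in; nothing more can be done
None
the job is handed in; nothing more can be done
```

The mould is clamped in the nest, with the loop hooked on the keeper and the lever flat past its centre. I handed the job in at about 27.5 s of the 67 s allowed; no verdict is reported.

**What I did, in order:**
1. I picked up the mould and laid it lengthwise up the slope in the nest.
2. I drew the loop by its grip rod until the pointer was within about 0.3–0.5 mm of the index fin, approaching from below. I held it there for about 1.5 s.
3. I lowered the loop over the keeper, let the spring take up, and released the rod.
4. I pressed the lever down flat. The hardest press I measured was about 17 N.

**Last checks:**
- **Lever:** it stays flat with the arm away; its pad is level at 51 mm above the bed.
- **Mould:** it lies flat, its top 24–25 mm above the bed, between jaw and stop.
- **Index clip:** still at bed x about -21.7 mm, as before.
- **Bystanders:** the small mould, tin and pliers are within measurement error of where they started.

**What did not go cleanly or disagreed:**
- While releasing the mould, the gripper's linkage brushed the end of the grip rod with about 11 N. Nothing shifted visibly.
- The hooked slide read about 0.0285 by camera against the 0.031 stated. The jaw travelled 11.6 mm of the expected 12 mm, so I put this down to measurement offset.
- I could not confirm the 0.039 reading with the lever shut: the pointer's place over the rule hardly changed (about 0.6 mm). I think the gauge is relative to the barrel, but did not check it.

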